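Load the curing plate with fresh casts and start it

ROBOT

A 7-joint arm with a two-finger parallel gripper is mounted at the origin on the work surface. World frame = base frame: x ahead of the robot, y to its left, z up, the work surface at z = 0. Lengths are in mm, angles in rad, forces in N, time in s.
With the tool pointing down it reaches from about 350 to 900 mm from the base axis. Payload 8.1 kg.
Tool frame: the origin (TCP) lies on the centre line of the jaws, within the pads' length; the fingertips stand ahead of it and the grasp point (between the pads) lies 3 mm ahead of it (manip.tip_extent is the z of the fingertips in the tool frame, in mm); z points along the fingers, y is the line along which they close (so a half turn about z gives the same grasp; the last joint's range is limited). The gripper opens to 85 mm and grips with 20 to 120 N. Pads are 22 mm wide; open, the fingers measure 114 mm over their backs; the gripper's body (76 mm by 85 mm) begins 54 mm behind the grasp point. The pads swing forward as they close: fully open they stand 13 mm farther back than shut.
Start: joints at [-1.32, 0.434, 0.025, 1.573, -0.012, 1.134, -0.075], TCP at [216.568, 586.292, 253.323] pointing down, gripper open.
Joint ranges: [-2.62, 2.62], [-0.44, 2.09], [-1.27, 1.32], [0.08, 2.57], [-1.32, 4.46], [0.12, 2], [-2.74, 2.74]. Speed limits (rad/s): [2.22, 2.22, 3.01, 3.01, 3.14, 3.14, 3.14].

INTERFACE

Orientations are given as a 3x3 rotation matrix whose columns are the frame's x, y, z axes.
In Python, from station import manip gives the robot as it stands. The module is installed in compiled form; this text tells all that it offers.
- The arm moves only by the tool carry_out, never from a script. Its argument "moves" is a list that holds one entry, the list of rows, each a list of 5 numbers: the shift along the tool's x, y, z in mm, then the turn about the tool's z in rad, then the closure, from 0 (fully open) to 1 (shut). In form: [[[tx, ty, tz, roll, hand], ...]]. A call has 1 to 20 rows; each row shifts and turns the commanded pose from where the row before left it, along the tool's axes as they then stand; what a row does not reach is not made up. A row lasts 1/12 s, in which the tool goes at most 41.7 mm and 7.16 degrees, less where a joint would pass 70% of its speed; a pose out of reach is approached as far as the arm can. A call is refused whole if a number of a shift passes 41.7 or a number of a turn 0.125, either way. A call with a gripper value outside its range is refused whole. The fingers move at their own pace and stop on an object; the grip force is fixed at half the most. Time passes only in rows, so rows that do not move let the fingers close. It gives the time, the measured TCP pose, the force, the opening and the grip force at its end, in the units of the state.
- manip.get_obs(): the state, without advancing time (a new reading comes with each control period).
- manip.get_image(name): name is "scene" or "top" or "wrist"; returns a dict with "image" (480x640x3 uint8, red, green, blue), "range_z" (480x640 float32, mm along the optical axis (not along the pixel's ray), 0 where there is no reading), "camera_matrix" (3x3 intrinsics, pixels), "position" and "orientation" of the camera in the world. Camera axes: x right, y down, z forward; pixel columns grow to the right and rows downward; lengths in mm; the calibration is good to about 2 mm. The wrist camera is an equidistant fisheye: a pixel r from the principal point sees the ray r / f radians off the axis. A picture is of the moment at which its call begins.
- manip.finish_job(): hands the job in; it is judged then, once.
The state is a dict: "time_s": time; "q": joint angles; "dq": joint speeds; "tau": joint torques, N m; "tool_pos": TCP position; "eef_rot": TCP orientation; "contact_force": force on the tool from outside, world axes, zero at the start; "moment": the same for the moment, N m; "gripper_width": finger opening in mm; "grip_force": force on a finger pad.
Only numpy, scipy, OpenCV 4.12 (cv2) and the standard library are available. Lean on these libraries where they do the work, as an engineer would, in place of code of your own. Each camera call takes 0.05 s, during which the arm holds its last target. There are 200 camera calls.

TASK

The casts are tacky, so never touch them or their boards with the fingers: use the spatula to slide under each casting board, lift it and set it down flat on the curing plate, until every board stands wholly on the plate. Then, still with the spatula, lever up the clear cover of the control box from below its lip until it lies back open by itself, and leave it open; lay the spatula back with its blade on the rubber mat and let go. Last, press the keys with the fingers, each right down and up again: the large round one, the small round one, then the square one. Leave everything else on the bench where it is.

Things in the scene. Friction and masses are not known exactly. Their poses are not given: they have to be found in the camera images.
- board_a: Casting board (may be absent): pale wood plate 92 x 92 x 8 mm on two battens (14 wide, 14 high, along its x, under its y edges), leaving a tunnel 64 wide x 14 high open at both x ends. On it a whitish cast: dome, 60 across, 21 high. 0.13 kg. Origin: centre under the battens; x along the tunnel (ends alike), z up. Starts on the bench at the right, its x within 0.3 rad of world x.
- board_b: Casting board (may be absent): pale wood plate 92 x 92 x 8 mm on two battens (14 wide, 14 high, along its x, under its y edges), leaving a tunnel 64 wide x 14 high open at both x ends. On it a whitish cast: oblong ridge, 52 x 30, 21 high. 0.13 kg. Origin: centre under the battens; x along the tunnel (ends alike), z up. Starts on the bench at the right, its x within 0.3 rad of world x.
- board_c: Casting board (may be absent): pale wood plate 92 x 92 x 8 mm on two battens (14 wide, 14 high, along its x, under its y edges), leaving a tunnel 64 wide x 14 high open at both x ends. On it a whitish cast: two-step disc, 48 across, 20 high. 0.13 kg. Origin: centre under the battens; x along the tunnel (ends alike), z up. Starts on the bench at the right, its x within 0.3 rad of world x.
- spatula: Cranked spatula, 0.15 kg: steel blade 90 (x) x 46 (y) x 2 mm; a stem from x = -42 mm leans back and up to a wooden handle, a bar 22 wide (y) at x -124 to -44, z 57 to 83 mm. A board clears the stem if its centre is 4 mm or more ahead of the blade's. Origin: centre of the blade's underside; x to the tip. Stands by itself; starts with the blade on the mat, tip away from the robot.
- spatula_grip (a point): Middle of the spatula's handle, where to take it from above, fingers closing across its 22 mm width: 72 mm behind the blade's centre and 70 mm above the blade's underside.
- mat: Black rubber mat for the spatula, 160 (x) x 80 (y) x 4 mm, fixed. Origin: centre of its underside; top 4 mm above.
- plate: Curing plate: fixed aluminium slab 210 deep (x) x 430 wide (y), top face 20 mm above the bench, at the robot's left. A rim 5 mm thick stands 8 mm above the top along the far side (+x) and both ends; the near side (-x) is open. Room for three boards side by side along y, 120 mm apart, parted by two thin lines. Origin: centre of its underside.
- panel: Grey control box 85 (x) x 150 (y) x 36 mm high, fixed, ahead of the mat, with 5 mm thick cheeks at both y ends up to 57 mm high and three grey keys between them on its black top, in a row along y, 45 mm apart, 15 mm nearer the robot than its middle. Which key sits where varies. Origin: centre of its underside. The hinged cover closes over it.
- cover_hinge (a point): Point on the cover's hinge axis, which runs along the control box's y: 42.5 mm beyond the box's centre and 57.5 mm above its underside.
- cover_lip (a point): Middle of the lower front edge of the clear cover: a flat clear sheet with dark edges, 148 wide, 3 mm thick, 105 mm from hinge to lip, 0.12 kg. Shut, it lies level over the keys, underside 57.5 mm above the bench; its lip juts 20 mm beyond the box's near face, free from below, so a blade can go under it (under the sheet, 21 mm of air over the box's top).
- cover (a joint): Opening angle of the cover in rad: 0 shut, 2.1 fully open, lying back on its stop. It falls shut when let go below about 1.5 and falls open beyond about 1.65 (light hinge friction); it must be past 1.57 to stay open.
- key_large_top (a point): Centre of the top face of the large round key (round, 32 mm across, grey; its top is 51 mm above the bench when not pressed and 11 mm over the dark disc, 36 mm across, that it sits in).
- key_large (a joint): Travel of the large round key, in m: 0 up, 0.006 fully down. Spring: 1.2 N to start, 4.8 N fully down; it comes up again by itself.
- key_small_top (a point): Centre of the top face of the small round key (round, 16 mm across, grey; its top is 51 mm above the bench when not pressed and 11 mm over the dark disc, 36 mm across, that it sits in).
- key_small (a joint): Travel of the small round key, in m: 0 up, 0.006 fully down. Spring: 1.2 N to start, 4.8 N fully down; it comes up again by itself.
- key_square_top (a point): Centre of the top face of the square key (square, 24 x 24 mm, grey; its top is 51 mm above the bench when not pressed and 11 mm over the dark disc, 36 mm across, that it sits in).
- key_square (a joint): Travel of the square key, in m: 0 up, 0.006 fully down. Spring: 1.2 N to start, 4.8 N fully down; it comes up again by itself.
- mixing_cup: Bystander, to be left alone: white plastic mixing cup, 66 mm across, 85 high. Origin: centre of its underside.
- resin_jar: Bystander, to be left alone: amber jar, 68 mm across, 100 high. Origin: centre of its underside.
- squeeze_bottle: Bystander, to be left alone: white squeeze bottle with red cap, 56 mm across, 150 high. Origin: centre of its underside.
- clamp_back: Bystander, to be left alone: black C-clamp lying flat, about 110 x 70 x 15 mm. Origin: centre of its underside.
- clamp_side: Bystander, to be left alone: black C-clamp lying flat, about 110 x 70 x 15 mm. Origin: centre of its underside.
- brush: Bystander, to be left alone: brush lying flat. Origin: centre of its underside.
- mould_half: Bystander, to be left alone: plaster mould half, a block 100 x 80 x 45 mm. Origin: centre of its underside.
Mind the look-alikes: they are no part of the job. Leave any blue or pink look-alike of the board_a alone.

How it is judged (in metres and radians):
On the way, in this order (a step that is already met when the one before it is completed fails the run):
1. a casting board rides on the spatula, clear of the bench (((height (world z) of board_a above 0.025 m and contact force between spatula and board_a above 0.3 N) or (height (world z) of board_b above 0.025 m and contact force between spatula and board_b above 0.3 N) or (height (world z) of board_c above 0.025 m and contact force between spatula and board_c above 0.3 N))), for 0.2 s.
2. every casting board stands flat on the curing plate (x of board_a in the frame of plate between -0.06 and 0.06 m and y of board_a in the frame of plate between -0.166 and 0.166 m and z of board_a in the frame of plate between 0.015 and 0.025 m and angle between each of board_a, board_b, board_c's own z axis and vertical below 0.06 rad and x of board_b in the frame of plate between -0.06 and 0.06 m and y of board_b in the frame of plate between -0.166 and 0.166 m and z of board_b in the frame of plate between 0.015 and 0.025 m and x of board_c in the frame of plate between -0.06 and 0.06 m and y of board_c in the frame of plate between -0.166 and 0.166 m and z of board_c in the frame of plate between 0.015 and 0.025 m), for 0.2 s.
3. the spatula levers up the clear cover (value of joint cover between 0.3 and 1.5 rad and contact force between spatula and panel above 0.1 N and contact force between the fingers and panel below 0.5 N), for 0.05 s.
4. the cover lies back fully open (value of joint cover above 1.9 rad), for 0.2 s.
5. the spatula lies with its blade on the mat, let go (x of spatula in the frame of mat between -0.035 and 0.035 m and y of spatula in the frame of mat between -0.025 and 0.025 m and z of spatula in the frame of mat below 0.009 m and angle between spatula's own z axis and vertical below 0.08 rad and contact force between the fingers and spatula below 0.05 N), for 0.2 s.
6. the large round key is pressed right down, the other two being up (value of joint key_large above 0.0045 m and value of joint each of key_small, key_square below 0.002 m), for 0.1 s.
7. the small round key is pressed right down, the other two being up (value of joint key_small above 0.0045 m and value of joint each of key_large, key_square below 0.002 m), for 0.1 s.
8. the square key is pressed right down, the other two being up (value of joint key_square above 0.0045 m and value of joint each of key_large, key_small below 0.002 m), for 0.1 s.
At the end, for the whole second after the job is handed in: Every board stands flat (0.06 rad) on the curing plate's top, centre within 60 mm of the plate's centre along x and 166 mm along y; the spatula blade lies flat on the mat (centres within 35 mm along, 25 mm across); cover open past 1.9 rad; keys up, all at rest (all of step 2 and x of spatula in the frame of mat between -0.035 and 0.035 m and y of spatula in the frame of mat between -0.025 and 0.025 m and z of spatula in the frame of mat below 0.009 m and angle between spatula's own z axis and vertical below 0.08 rad and value of joint each of key_large, key_small, key_square below 0.0015 m and linear speed of each of board_a, board_b, board_c, spatula below 0.01 m/s and value of joint cover above 1.9 rad); the robot touches nothing.
It fails at once if the fingers touch a casting board or its cast (contact force between the fingers and board_a above 1 N or contact force between the fingers and board_b above 1 N or contact force between the fingers and board_c above 1 N).
It fails at once if a key is pressed while the spatula is away from its mat (value of joint any of key_large, key_small, key_square above 0.003 m and horizontal distance between spatula and mat above 0.1 m).
It fails at once if a bystander is moved more than 6 cm or tipped over (distance of any of mixing_cup, resin_jar, squeeze_bottle, clamp_back, clamp_side, brush, mould_half from where it was at the start of the episode above 0.06 m or angle between any of mixing_cup, resin_jar, squeeze_bottle, clamp_back, clamp_side, brush, mould_half's own z axis and vertical above 0.6 rad).
Of board_a, board_b, board_c only 2 to 3 are there at a start; the rules pass over those that are not, and their reading is None.
At some moment in a run one of board_a, board_b, board_c may be knocked a few centimetres aside while the robot is not near it.
It also fails if it takes over 192 s, if anything falls off the work surface, if the arm or the gripper's body presses on something with over 40 N, if the wrist force passes 120 N, or if a joint passes its speed limit or range.

## Working session

There is one attempt and no reset: what is moved stays moved. The work goes in short steps, Python scripts to look and compute and a tool call to move; the robot and the scene stay as the last step left them, time stands still between calls to the robot, and variables do not carry over. Pictures are saved under pics/ and viewed, at most 14 in all, crops included, and the job is handed in when it is done.

Besides the shell and the picture viewer there is one more tool, called by a JSON object that holds its "fn" and its "kwargs", one argument or row to a line. carry_out: Moves the arm, as the interface text tells. Its arguments: {"type":"object","properties":{"moves":{"type":"array","items":{"type":"array","items":{"type":"array","items":{"type":"number"}}}}},"required":["moves"]}

```bash
mkdir -p pics; cat > h.py <<'E'
import numpy as np,cv2
from station import manip
def grab(n,tag):
    d=manip.get_image(n); cv2.imwrite(f'pics/{tag}.png',d['image'][:,:,::-1]); np.savez(f'pics/{tag}.npz',**d); return d
def load(tag): return dict(np.load(f'pics/{tag}.npz'))
def pt(d,u,v,z=None):
    K=np.array(d['camera_matrix']);R=np.array(d['orientation']);p=np.array(d['position'])
    r=np.linalg.inv(K)@[u,v,1.]
    s=d['range_z'][int(round(v)),int(round(u))]
    if z is not None: w=R@r; s=(z-p[2])/w[2]
    return p+R@r*s
def cloud(d):
    K=np.array(d['camera_matrix']);R=np.array(d['orientation']);p=np.array(d['position'])
    v,u=np.mgrid[:480,:640]; r=np.stack([u,v,np.ones_like(u)],-1)@np.linalg.inv(K).T
    return (r*d['range_z'][...,None])@R.T+p
E
python3 - <<'E'
from h import *
for n in('scene','top','wrist'):
    d=grab(n,n+'0'); print(n,np.round(d['camera_matrix'],1).tolist(),np.round(d['position'],1),np.round(d['orientation'],3).tolist())
o=manip.get_obs();print(o['tool_pos'],np.round(o['eef_rot'],4),o['time_s'],o['gripper_width'],manip.tip_extent)
E
```

```text
scene [[545.3, 0.0, 313.9], [0.0, 545.3, 241.5], [0.0, 0.0, 1.0]] [1406.1  241.1 1607.2] [[-0.285, 0.813, -0.508], [0.958, 0.249, -0.139], [0.013, -0.526, -0.85]]
top [[587.9, 0.0, 325.5], [0.0, 587.9, 234.0], [0.0, 0.0, 1.0]] [ 182.3  -11.3 1981.2] [[-0.027, -0.987, 0.161], [-1.0, 0.029, 0.011], [-0.015, -0.161, -0.987]]
wrist [[371.6, 0.0, 323.9], [0.0, 371.6, 243.3], [0.0, 0.0, 1.0]] [150.3 610.9 372.9] [[0.347, 0.901, 0.26], [0.938, -0.333, -0.099], [-0.003, 0.278, -0.96]]
[216.4729488  585.93986684 252.71892928] [[-9.380e-01  3.465e-01 -3.000e-04]
 [ 3.465e-01  9.380e-01 -1.100e-03]
 [-1.000e-04 -1.200e-03 -1.000e+00]] 0.15 85.30990033422425 22.0
```

View pics/top0.png

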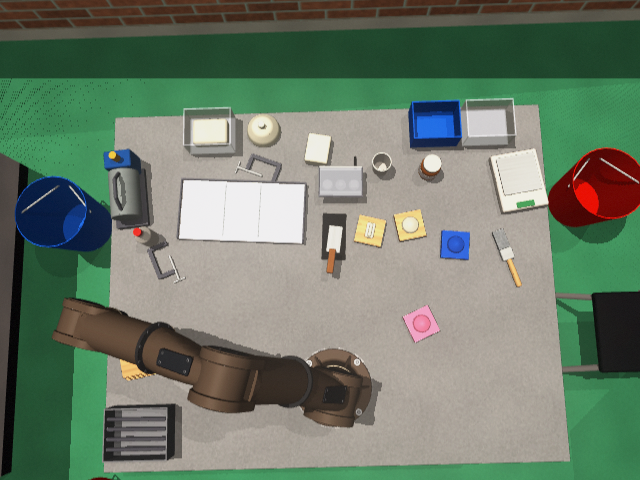

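View pics/scene0.png

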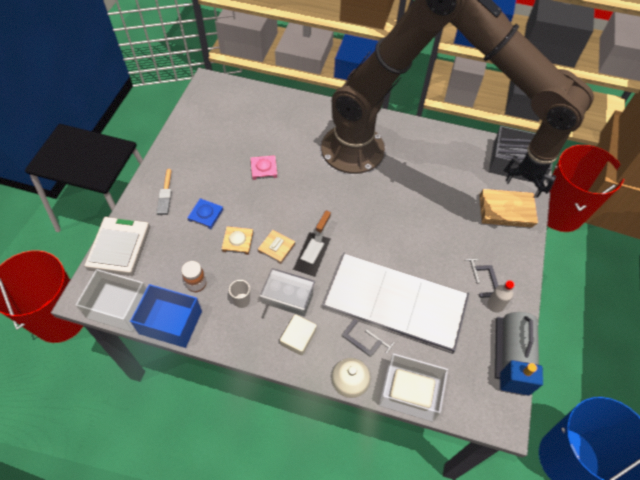

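The top view shows two yellow-wood boards: one with a ridge at (370,231), which is board_b, and one with a round cast at (410,225). The blue (455,245) and pink (421,324) ones are look-alikes, so I leave them. The spatula is on the mat at (333,245), the plate is at (243,211) and the box at (341,181). I'll confirm in one enlarged crop.

```bash
python3 - <<'E'
from h import *
a=load('top0')['image'][130:290,290:480]; b=load('scene0')['image'][190:350,210:400]
im=np.vstack([cv2.resize(x,None,fx=3.1,fy=1.85*1.0,interpolation=3) if 0 else cv2.resize(x,(400,337),interpolation=3) for x in (a,)])
im=np.hstack([im,cv2.resize(b,(400,337),interpolation=3)])
cv2.imwrite('pics/crop1.png',im[:,:,::-1])
d=load('top0');e=load('scene0')
for n,(u,v),(x,y) in [('ridge',(370,231),(276,244)),('round',(410,225),(237,239)),('blade',(334,238),(314,252)),('handle',(331,262),(323,220)),('mat',(345,240),(318,263)),('plate',(243,211),(397,301)),('cup',(382,162),(238,291)),('jar',(431,166),(193,272)),('panel',(341,181),(287,292))]:
    print(n,np.round(pt(d,u,v)),np.round(pt(e,x,y)))
for c in [(181,179),(307,183),(304,244),(178,240)]: print('plate c',np.round(pt(d,*c,z=20)))
E
```

```text
ridge [ 505. -140.   37.] [ 517. -134.   40.]
round [ 521. -274.   41.] [ 541. -265.   46.]
blade [489. -19.  10.] [488.  -9.   2.]
handle [399.  -6.  90.] [412.  -2.  93.]
mat [481. -56.  12.] [524.  16.  -1.]
plate [592. 290.  11.] [598. 301.  24.]
cup [ 754. -194.   -0.] [ 715. -197.   29.]
jar [ 708. -346.   94.] [ 725. -335.  101.]
panel [674. -48.  64.] [685. -40.  57.]
plate c [709. 502.  20.]
plate c [681.  68.  20.]
plate c [470.  83.  20.]
plate c [496. 510.  20.]
```

View pics/crop1.png

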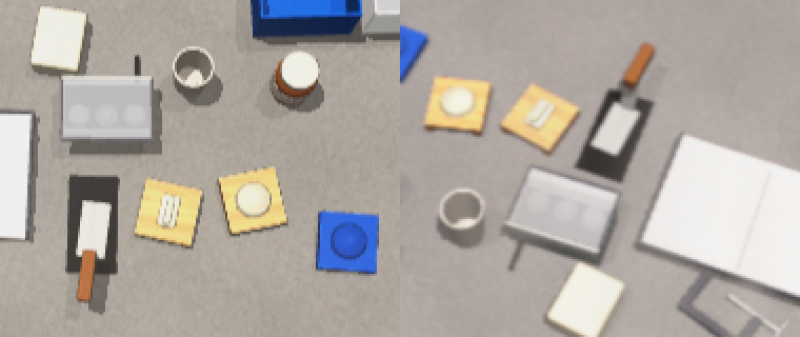

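Zoomed in, the left board carries an oblong ridge (board_b) and the right one a disc or dome. That makes two boards; the blue one is a look-alike. Next I align the tool with world x and move the wrist camera over the area.

{"fn": "carry_out", "kwargs": {
  "moves": [
    [[0,0,-10,-0.118,0],[0,0,-10,-0.118,0],[0,0,-10,-0.118,0],[0,0,-5,0,0]]
  ]
}}

```text
time_s: 0.48
tool_pos: [216.8, 586.5, 289.3]
eef_rot: [[-1.0, -0.006, 0.0], [-0.006, 1.0, 0.001], [-0.0, 0.001, -1.0]]
contact_force: [0.7, -0.1, 0.2]
gripper_width: 85.6
grip_force: 0.0
```

{"fn": "carry_out", "kwargs": {
  "moves": [
    [[-11,-38,-4,0,0],[-11,-38,-4,0,0],[-11,-38,-4,0,0],[-11,-38,-4,0,0],[-11,-38,-4,0,0],[-11,-38,-4,0,0],[-11,-38,-4,0,0],[-11,-38,-4,0,0],[-11,-38,-4,0,0],[-11,-38,-4,0,0],[-11,-38,-4,0,0],[-11,-38,-4,0,0],[-11,-38,-4,0,0],[-11,-38,-4,0,0],[-11,-38,-4,0,0],[-11,-38,-4,0,0],[-11,-38,-4,0,0],[0,0,0,0,0],[0,0,0,0,0]]
  ]
}}

```text
time_s: 2.07
tool_pos: [403.7, -61.7, 356.4]
eef_rot: [[-1.0, 0.009, 0.0], [0.009, 1.0, 0.0], [-0.0, 0.0, -1.0]]
contact_force: [0.1, 0.2, -0.9]
gripper_width: 85.4
grip_force: 0.0
```

```bash
cat >> h.py <<'E'
def ray(d,u,v):
    K=np.array(d['camera_matrix']);R=np.array(d['orientation'])
    x=np.array([(u-K[0,2])/K[0,0],(v-K[1,2])/K[1,1]]); r=np.hypot(*x)
    return R@np.r_[np.sin(r)*x/max(r,1e-9),np.cos(r)]
def wpt(d,u,v,z=None):
    w=ray(d,u,v);p=np.array(d['position']);R=np.array(d['orientation'])
    s=(z-p[2])/w[2] if z is not None else d['range_z'][int(round(v)),int(round(u))]/(R[:,2]@w)
    return p+w*s
def state():
    o=manip.get_obs(); R=np.array(o['eef_rot']); yaw=np.arctan2(-R[1,0],-R[0,0])
    print('t',round(o['time_s'],2),'tcp',np.round(o['tool_pos'],1),'yaw',round(yaw,4),'F',np.round(o['contact_force'],1),'w',round(o['gripper_width'],1),'g',round(o['grip_force'],1),'q7',np.round(o['q'][6],2)); return o,R,yaw
def go(x,y,z,yaw=None):
    "print the tool-frame shift (after the roll) that takes the TCP to x,y,z with spatula yaw"
    o,R,yw=state(); roll=0 if yaw is None else yw-yaw
    c,s=np.cos(roll),np.sin(roll); R2=R@np.array([[c,-s,0],[s,c,0],[0,0,1]])
    print('roll',round(roll,4),'shift',np.round(R2.T@(np.array([x,y,z])-o['tool_pos']),1))
def corners(tag,mask,z,area=400):
    d=load(tag);n,l,st,ce=cv2.connectedComponentsWithStats(mask.astype(np.uint8))
    for i in range(1,n):
        if st[i,4]<area: continue
        c=max(cv2.findContours((l==i).astype(np.uint8),cv2.RETR_EXTERNAL,cv2.CHAIN_APPROX_NONE)[0],key=len)[:,0]
        P=np.array([wpt(d,*q,z=z)[:2] for q in c],np.float32)
        r=cv2.minAreaRect(P); print(np.round(ce[i]),st[i,4],'ctr',np.round(r[0],1),'size',np.round(r[1],1),'ang',round(np.radians(r[2]),3))
E
python3 - <<'E'
from h import *
state(); grab('wrist','w1')
E
```

```text
t 2.07 tcp [403.7 -61.7 356.4] yaw -0.0087 F [ 0.1  0.2 -0.9] w 85.4 g 0.0 q7 1.56
```

View pics/w1.png

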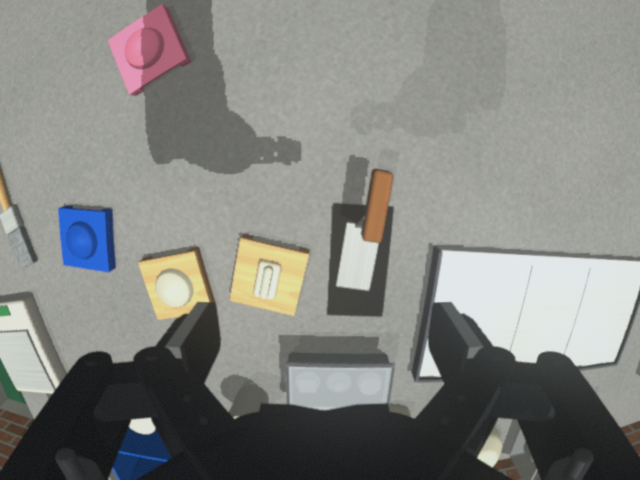

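The wrist view has right = +y and down = +x. It shows the handle at (372–392, 170–243), the blade at (337–378, 223–290), the mat at (328–393, 205–315), the ridge board at (231–309, 235–314) and the round board at (139–213, 248–320). I'll measure these now.

```bash
python3 - <<'E'
from h import *
d=load('w1');hsv=cv2.cvtColor(d['image'],cv2.COLOR_RGB2HSV);H,S,V=[hsv[...,i].astype(int) for i in range(3)]
roi=np.zeros_like(H,bool);roi[160:330,120:400]=1
for n,(u,v) in dict(handle=(377,206),blade=(356,258),mat=(335,300),plateb=(250,290),ridge=(266,279),platea=(150,275),dome=(173,287),step=(190,280)).items(): print(n,hsv[v,u],np.round(wpt(d,u,v),1))
print('boards');corners('w1',roi&(H>12)&(H<30)&(S>70)&(V>150),22)
print('handle');corners('w1',roi&(H<13)&(S>120)&(V<200),83)
m=roi&(S<30)&(V>200);m[:,:330]=0
print('blade');corners('w1',m,6)
m=roi&(V<60);m[:200]=0;m[:,:325]=0
print('mat');corners('w1',m,4)
print('handle corners');
for q in [(372,170),(392,173),(381,243),(363,240)]: print(np.round(wpt(d,*q,z=83),1))
print('mat');
for q in [(332,205),(393,206),(384,315),(328,315)]: print(np.round(wpt(d,*q,z=4),1))
print('cover')
for q in [(289,362),(392,362)]: print(np.round(wpt(d,*q,z=59),1))
for q in [(433,246),(642,257),(416,380),(613,366)]: print('plate',np.round(wpt(d,*q[:2],z=20),1)) if q[0]<640 else 0
c=d['image'][150:330,120:400];cv2.imwrite('pics/crop2.png',cv2.resize(c,None,fx=2.8,fy=2.8,interpolation=3)[:,:,::-1])
E
```

```text
handle [ 14 140 171] [405.1  -4.7  85.7]
blade [ 48   6 220] [490.6 -19.5   4.8]
mat [24 18 70] [552.4 -47.6   4.3]
plateb [ 26  91 227] [ 529.8 -162.7   21. ]
ridge [ 39  14 231] [ 505.  -135.9   43. ]
platea [ 21 104 228] [ 509.3 -309.2   22.2]
dome [ 39  18 233] [ 519.4 -266.9   39.5]
step [ 25  76 199] [ 515.2 -246.8   23.3]
boards
[378. 207.] 1123 ctr [418.8   6.4] size [21.3 88.6] ang 1.415
[268. 275.] 3557 ctr [ 511.5 -137.7] size [92.1 92.1] ang 1.322
[174. 282.] 2158 ctr [ 526.8 -273.1] size [92.4 92.8] ang 0.173
handle
blade
[356. 260.] 1721 ctr [489.  -16.9] size [44.2 87.5] ang 1.415
mat
handle corners
[366.5 -10.3  83. ]
[369.5  11.4  83. ]
[447.3   1.3  83. ]
[443.7 -18.9  83. ]
mat
[418.6 -51.5   4. ]
[420.1  28.3   4. ]
[577.8  22.8   4. ]
[576.1 -57.5   4. ]
cover
[ 619.8 -110.6   59. ]
[622.6  28.7  59. ]
plate [470.3  81.6  20. ]
plate [686.7  78.1  20. ]
plate [719.9 500.   20. ]
```

View pics/crop2.png

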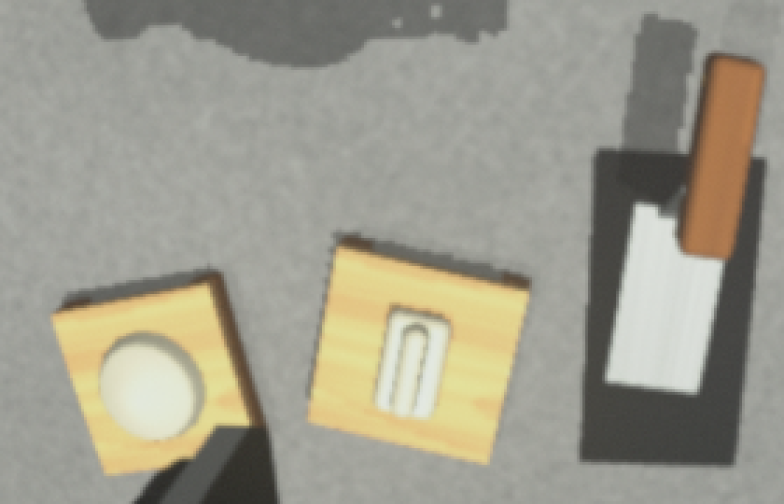

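The measured poses are:
- **board_b:** centre (511.5, −137.7), yaw −0.249, ridge cast.
- **board_a:** centre (527, −273), yaw +0.173, smooth dome.
- **Spatula:** blade (489, −17), yaw −0.156, grip point near (418, −5.5, 74).

I'll take the spatula next.

```bash
python3 - <<'E'
from h import *
go(418,-5.5,180,-0.156)
E
```

```text
t 2.12 tcp [403.4 -60.  356.1] yaw -0.005 F [ 0.3  1.2 -0.5] w 84.9 g 0.0 q7 1.56
roll 0.151 shift [ -6.   56.  176.1]
```

{"fn": "carry_out", "kwargs": {
  "moves": [
    [[0,0,0,0.075,0],[0,0,0,0.076,0],[-1,11,35,0,0],[-1,11,35,0,0],[-1,11,35,0,0],[-1,11,35,0,0],[-2,12,36,0,0],[0,0,0,0,0],[0,0,0,0,0],[0,0,0,0,0]]
  ]
}}

```text
time_s: 2.95
tool_pos: [418.4, -5.2, 181.7]
eef_rot: [[-0.989, 0.151, 0.001], [0.151, 0.989, 0.0], [-0.001, 0.0, -1.0]]
contact_force: [0.9, 0.5, 0.7]
gripper_width: 85.4
grip_force: 0.0
```

```bash
python3 - <<'E'
from h import *
d=grab('wrist','w2')
hsv=cv2.cvtColor(d['image'],cv2.COLOR_RGB2HSV);H,S,V=[hsv[...,i].astype(int) for i in range(3)]
print('handle');corners('w2',(H>8)&(H<22)&(S>125)&(V<215),87)
print('boards');corners('w2',(H>12)&(H<30)&(S>70)&(V>190),22)
go(418,-5.5,77,-0.156)
E
```

```text
handle
[324. 190.] 1187 ctr [379.7   0.6] size [19.4 24.2] ang 1.411
[323. 259.] 1999 ctr [418.1  -5.1] size [19.3 50.7] ang 1.407
boards
[164. 316.] 935 ctr [ 485.  -155.6] size [42.7 47.7] ang 1.32
[230. 354.] 2425 ctr [ 518.3 -112.8] size [40.1 91.3] ang 1.312
[ 83. 342.] 1455 ctr [ 505.4 -276.9] size [46.8 91.5] ang 0.172
t 3.0 tcp [418.9  -5.4 182.2] yaw -0.1515 F [-0.   0.1 -0.2] w 85.5 g 0.0 q7 1.46
roll 0.0045 shift [  1.1  -0.4 105.2]
```

View pics/w2.png

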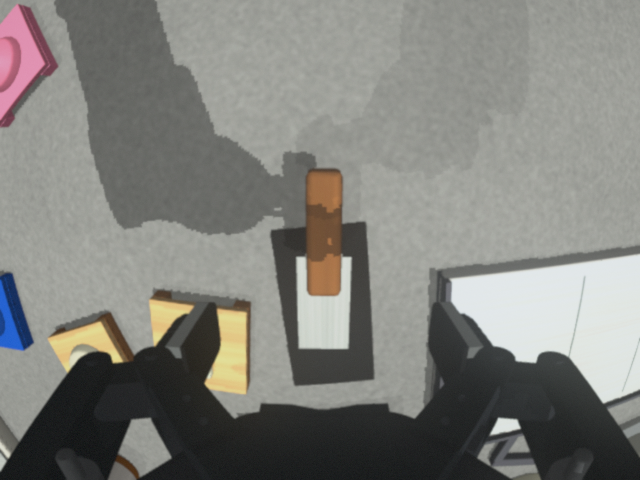

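The handle (307–341, 170–295) is centred between the open fingers and square to them. Going down to close.

{"fn": "carry_out", "kwargs": {
  "moves": [
    [[0,0,35,0.004,0],[1,0,35,0,0],[0,0,20,0,0],[0,0,15,0,0],[0,0,0,0,0],[0,0,0,0,1],[0,0,0,0,1],[0,0,0,0,1],[0,0,0,0,1],[0,0,0,0,1],[0,0,0,0,1],[0,0,0,0,1],[0,0,0,0,1],[0,0,0,0,1],[0,0,0,0,1],[0,0,0,0,1],[0,0,0,0,1]]
  ]
}}

```text
time_s: 4.42
tool_pos: [417.2, -5.0, 76.0]
eef_rot: [[-0.988, 0.154, 0.001], [0.154, 0.988, 0.001], [-0.001, 0.001, -1.0]]
contact_force: [-2.6, -0.9, 11.4]
gripper_width: 21.3
grip_force: 58.2
```

{"fn": "carry_out", "kwargs": {
  "moves": [
    [[0,0,-20,0,1],[0,0,-30,0,1],[0,0,-30,0,1],[0,0,0,0,1],[0,0,0,0,1]]
  ]
}}

```text
time_s: 4.83
tool_pos: [417.9, -4.6, 156.6]
eef_rot: [[-0.988, 0.154, 0.003], [0.154, 0.988, 0.001], [-0.003, 0.002, -1.0]]
contact_force: [0.7, -0.3, -2.1]
gripper_width: 21.4
grip_force: 59.7
```

```bash
python3 - <<'E'
from h import *
state()
d=grab('wrist','w3');e=grab('top','top3');f=grab('scene','scene3')
im=np.hstack([d['image'][150:450,150:550],cv2.resize(f['image'][170:320,230:430],(400,300),interpolation=3)])
cv2.imwrite('pics/c3.png',im[:,:,::-1])
E
```

```text
t 4.83 tcp [417.9  -4.6 156.6] yaw -0.1542 F [ 0.7 -0.3 -2.1] w 21.4 g 59.7 q7 1.51
```

View pics/c3.png

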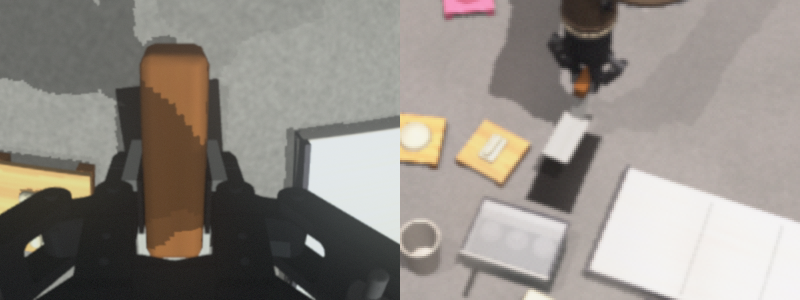

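The spatula is gripped at 21.4 mm and lifted, with the blade visible above the mat. I'll check whether the blade hangs level and work out the approach to board_b.

```bash
python3 - <<'E'
from h import *
for tag in('scene3','top3'):
    P=cloud(load(tag)); yw=-0.154; f=np.array([np.cos(yw),np.sin(yw)]); n=np.array([-f[1],f[0]])
    q=P[...,:2]-[417.9,-4.6]; a=q@f; b=q@n
    m=(P[...,2]>60)&(P[...,2]<110)&(a>55)&(a<125)&(abs(b)<24)
    if m.sum()>10:
        A=np.c_[a[m]-72,b[m],np.ones(m.sum())]; c=np.linalg.lstsq(A,P[...,2][m],rcond=None)[0]; print(tag,m.sum(),'slopes',np.round(c,3),'a',a[m].min(),a[m].max(),'b',b[m].min(),b[m].max())
yb=-0.249; B=np.array([511.5,-137.7]); f=np.array([np.cos(yb),np.sin(yb)])
for s in (172,78): print(s,B-f*s)
g=B-f*172; go(*g,156,yb); go(*g,76,yb)
E
```

```text
scene3 218 slopes [-0.0000e+00  3.5000e-02  8.4808e+01] a 55.22306749585744 117.57391872189153 b -23.691576904868832 21.78885567870176
172 [344.80459332 -95.31319319]
78 [ 435.90557139 -118.47807598]
t 4.98 tcp [416.2  -5.  154.5] yaw -0.1546 F [-0.4  0.2 -1.6] w 21.4 g 59.7 q7 1.51
roll 0.0944 shift [  46.9 -105.2   -1.3]
t 4.98 tcp [416.2  -5.  154.5] yaw -0.1546 F [-0.4  0.2 -1.6] w 21.4 g 59.7 q7 1.51
roll 0.0944 shift [  46.8 -105.1   78.7]
```

{"fn": "carry_out", "kwargs": {
  "moves": [
    [[0,0,0,0.094,1],[11,-26,0,0,1],[12,-26,0,0,1],[12,-26,0,0,1],[12,-27,0,0,1],[0,0,0,0,1],[0,0,0,0,1],[0,0,25,0,1],[0,0,25,0,1],[0,0,15,0,1],[0,0,5,0,1],[0,0,0,0,1],[0,0,0,0,1]]
  ]
}}

```text
time_s: 6.07
tool_pos: [345.7, -95.2, 85.3]
eef_rot: [[-0.969, 0.246, -0.001], [0.246, 0.969, -0.0], [0.001, -0.0, -1.0]]
contact_force: [1.3, -0.6, -1.1]
gripper_width: 21.4
grip_force: 59.7
```

```bash
python3 - <<'E'
from h import *
d=grab('wrist','w4');e=grab('top','top4');f=grab('scene','scene4')
hsv=cv2.cvtColor(d['image'],cv2.COLOR_RGB2HSV);H,S,V=[hsv[...,i].astype(int) for i in range(3)]
corners('w4',(H>12)&(H<30)&(S>70)&(V>190),22)
B=np.array([511.5,-137.7]);yb=-.249; F=np.array([np.cos(yb),np.sin(yb)]); go(*(B-F*172),77,yb);go(*(B-F*79),77,yb)
im=np.hstack([d['image'][150:450,100:500],cv2.resize(f['image'][180:292,220:370],(400,300),interpolation=3)])
cv2.imwrite('pics/c4.png',im[:,:,::-1])
E
```

```text
[331. 243.] 3501 ctr [335.2 -90.9] size [29.5 49.9] ang 1.344
[332. 397.] 773 ctr [ 424.4 -113.4] size [29.7 20.7] ang 1.324
t 6.22 tcp [346.4 -95.1  86. ] yaw -0.2484 F [-0.3 -0.4 -2.3] w 21.7 g 59.7 q7 1.81
roll 0.0006 shift [ 1.5 -0.6  9. ]
t 6.22 tcp [346.4 -95.1  86. ] yaw -0.2484 F [-0.3 -0.4 -2.3] w 21.7 g 59.7 q7 1.81
roll 0.0006 shift [-91.5  -0.6   9.1]
```

View pics/c4.png

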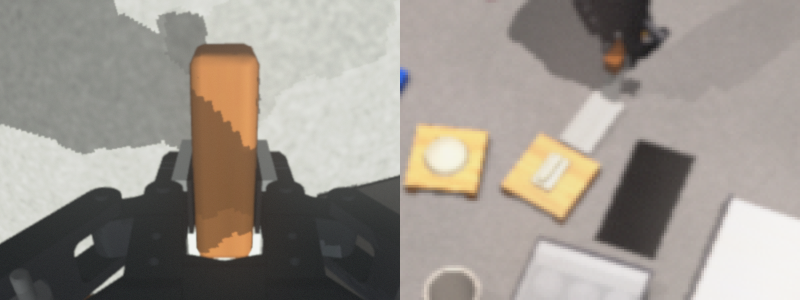

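In the scene crop the blade points straight at the middle of board_b's near edge. Lowering and sliding it in.

{"fn": "carry_out", "kwargs": {
  "moves": [
    [[1,0,4,0,1],[0,0,5,0,1],[0,0,0,0,1],[0,0,0,0,1],[-8,0,0,0,1],[-8,0,0,0,1],[-8,0,0,0,1],[-8,0,0,0,1],[-8,0,0,0,1],[0,0,0,0,1]]
  ]
}}

```text
time_s: 7.05
tool_pos: [385.9, -105.5, 76.5]
eef_rot: [[-0.969, 0.246, 0.002], [0.246, 0.969, -0.001], [-0.002, -0.0, -1.0]]
contact_force: [0.2, 0.0, -1.3]
gripper_width: 21.4
grip_force: 59.7
```

```bash
python3 - <<'E'
from h import *
B=np.array([511.5,-137.7]);yb=-.249; F=np.array([np.cos(yb),np.sin(yb)]);go(*(B-F*79),77,yb)
E
```

```text
t 7.05 tcp [ 385.9 -105.5   76.5] yaw -0.2487 F [ 0.2  0.  -1.3] w 21.4 g 59.7 q7 1.85
roll 0.0003 shift [-50.7  -0.2  -0.4]
```

No contact force. I'll finish the insertion and lift.

{"fn": "carry_out", "kwargs": {
  "moves": [
    [[-8,0,0,0,1],[-8,0,0,0,1],[-8,0,0,0,1],[-8,0,0,0,1],[-8,0,0,0,1],[-8,0,0,0,1],[-2,0,0,0,1],[0,0,0,0,1],[0,0,0,0,1],[0,0,-3,0,1],[0,0,-3,0,1],[0,0,-3,0,1],[0,0,-4,0,1],[0,0,-8,0,1],[0,0,-10,0,1],[0,0,-15,0,1],[0,0,0,0,1],[0,0,0,0,1],[0,0,0,0,1]]
  ]
}}

```text
time_s: 8.63
tool_pos: [431.8, -116.9, 122.3]
eef_rot: [[-0.969, 0.246, 0.0], [0.246, 0.969, 0.0], [-0.0, 0.0, -1.0]]
contact_force: [-0.3, -0.6, -2.3]
gripper_width: 21.1
grip_force: 59.7
```

```bash
python3 - <<'E'
from h import *
state()
for tag,n in(('scene5','scene'),('top5','top')):
    d=grab(n,tag);P=cloud(d); yw=-0.249; o=manip.get_obs()['tool_pos'];f=np.array([np.cos(yw),np.sin(yw)]); n=np.array([-f[1],f[0]])
    q=P[...,:2]-np.array(o)[:2]; a=q@f; b=q@n
    hsv=cv2.cvtColor(d['image'],cv2.COLOR_RGB2HSV);m=(hsv[...,0]>12)&(hsv[...,0]<30)&(hsv[...,1]>60)&(hsv[...,2]>180)&(a>30)&(a<140)&(abs(b)<60)&(P[...,2]>30)
    A=np.c_[a[m]-79,b[m],np.ones(m.sum())]; c=np.linalg.lstsq(A,P[...,2][m],rcond=None)[0]; print(tag,m.sum(),np.round(c,3),a[m].min(),a[m].max(),b[m].min(),b[m].max())
cv2.imwrite('pics/c5.png',cv2.resize(load('scene5')['image'][180:292,220:370],(600,448),interpolation=3)[:,:,::-1])
E
```

```text
t 8.63 tcp [ 431.8 -116.9  122.3] yaw -0.2485 F [-0.3 -0.6 -2.3] w 21.1 g 59.7 q7 1.79
scene5 559 [-1.0000e-03  3.0000e-03  5.9575e+01] 30.014899329087914 130.65160426808666 -48.89410413264068 47.05737402751402
top5 1 [-4.002 -5.463  0.096] 37.20426143272869 37.20426143272869 -57.05056512830524 -57.05056512830524
```

View pics/c5.png

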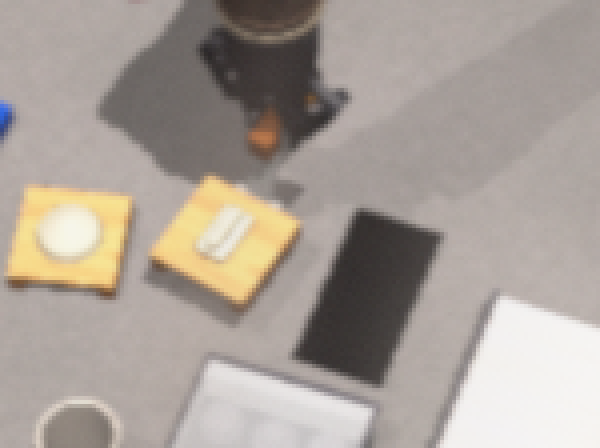

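board_b rides level (both slopes about 0) at the expected height, about 82 mm ahead of the TCP. Next I fit the plate's pose.

```bash
python3 - <<'E'
from h import *
for tag,box in(('scene0',(240,360,315,480)),('top0',(170,255,170,318))):
    d=load(tag);hsv=cv2.cvtColor(d['image'],cv2.COLOR_RGB2HSV);m=np.zeros((480,640),np.uint8);a,b,c,e=box
    m[a:b,c:e]=(hsv[a:b,c:e,1]<30)&(hsv[a:b,c:e,2]>200)
    m=cv2.morphologyEx(m,cv2.MORPH_CLOSE,np.ones((5,5)))
    n,l,st,ce=cv2.connectedComponentsWithStats(m);i=1+st[1:,4].argmax()
    vu=np.argwhere(l==i);P=np.array([pt(d,u,v,z=20)[:2] for v,u in vu],np.float32)
    r=cv2.minAreaRect(P);print(tag,np.round(r[0],1),np.round(r[1],1),round(np.radians(r[2]),3))
E
```

```text
scene0 [587.6 295.3] [418.  202.5] 1.503
top0 [591.5 293.1] [417.  203.8] 1.504
```

```bash
python3 - <<'E'
from h import *
go(504.5,299.8,150,-0.067)
E
```

```text
t 8.73 tcp [ 431.5 -117.   121.9] yaw -0.2487 F [-0.2 -0.1 -2.7] w 21.7 g 59.7 q7 1.79
roll -0.1817 shift [-44.9 420.8 -28.1]
```

{"fn": "carry_out", "kwargs": {
  "moves": [
    [[0,0,-5,-0.02,1],[0,0,-9,-0.04,1],[0,0,-9,-0.04,1],[0,0,-5,-0.04,1],[0,0,0,-0.03,1],[0,0,0,-0.012,1],[0,0,0,0,1]]
  ]
}}

```text
time_s: 9.32
tool_pos: [432.0, -117.3, 150.9]
eef_rot: [[-0.998, 0.065, 0.001], [0.065, 0.998, 0.0], [-0.001, 0.0, -1.0]]
contact_force: [-0.2, -0.1, -2.3]
gripper_width: 21.6
grip_force: 59.7
```

{"fn": "carry_out", "kwargs": {
  "moves": [
    [[-0.6,6,0,0,1],[-1.3,12,0,0,1],[-2,18,0,0,1],[-2.8,26,0,0,1],[-2.8,26,0,0,1],[-2.8,26,0,0,1],[-2.8,26,0,0,1],[-2.8,26,0,0,1],[-2.8,26,0,0,1],[-2.8,26,0,0,1],[-2.8,26,0,0,1],[-2.8,26,0,0,1],[-2.8,26,0,0,1],[-2.8,26,0,0,1],[-2.8,26,0,0,1],[-2.8,26,0,0,1],[-2,20,0,0,1],[-1.5,14,0,0,1],[-0.8,8,0,0,1],[-0.5,5,0,0,1]]
  ]
}}

```text
time_s: 10.98
tool_pos: [504.7, 300.6, 150.0]
eef_rot: [[-0.998, 0.066, -0.0], [0.066, 0.998, -0.001], [0.0, -0.001, -1.0]]
contact_force: [0.2, -0.9, -3.2]
gripper_width: 21.1
grip_force: 59.7
```

```bash
python3 - <<'E'
from h import *
go(504.5,299.8,106,-0.067)
d=grab('scene','scene6');P=cloud(d); yw=-0.067; o=manip.get_obs()['tool_pos'];f=np.array([np.cos(yw),np.sin(yw)]); n=np.array([-f[1],f[0]])
q=P[...,:2]-np.array(o)[:2]; a=q@f; b=q@n
hsv=cv2.cvtColor(d['image'],cv2.COLOR_RGB2HSV);m=(hsv[...,0]>12)&(hsv[...,0]<30)&(hsv[...,1]>60)&(hsv[...,2]>180)&(a>30)&(a<160)&(abs(b)<60)&(P[...,2]>70)
A=np.c_[a[m]-79,b[m],np.ones(m.sum())]; c=np.linalg.lstsq(A,P[...,2][m],rcond=None)[0]; print(m.sum(),np.round(c,3),a[m].min(),a[m].max(),b[m].min(),b[m].max())
cv2.imwrite('pics/c6.png',cv2.resize(d['image'][170:350,220:480],(780,540),interpolation=3)[:,:,::-1])
E
```

```text
t 10.98 tcp [504.7 300.6 150. ] yaw -0.0661 F [ 0.2 -0.9 -3.2] w 21.1 g 59.7 q7 1.13
roll 0.0009 shift [ 0.1 -0.8 44. ]
641 [-8.0000e-03 -1.0000e-02  8.6874e+01] 31.212879541988553 129.35086745190176 -46.32308194937414 44.895797245233744
```

View pics/c6.png

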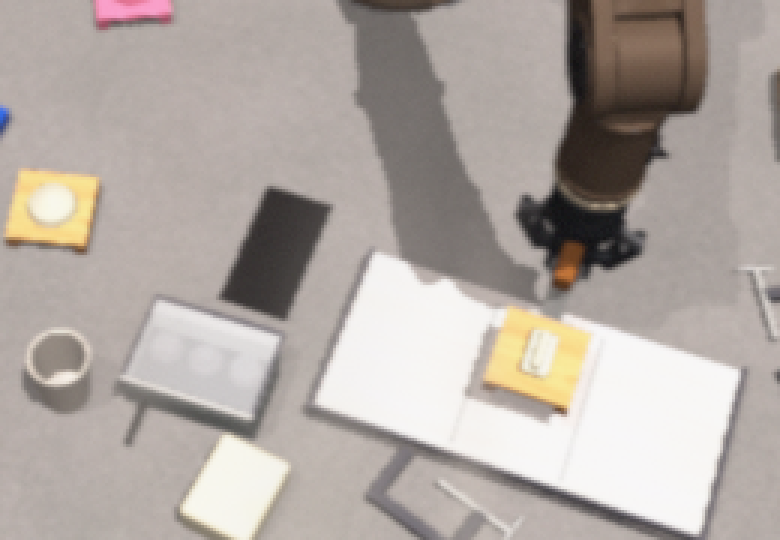

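board_b hangs over the middle slot at (540,360) in the crop, undisturbed. I lower it, drop the blade clear and withdraw toward the robot.

{"fn": "carry_out", "kwargs": {
  "moves": [
    [[0,0,6,0,1],[0,0,12,0,1],[0,0,12,0,1],[0,0,8,0,1],[0,0,4,0,1],[0,0,2,0,1],[0,0,2,0,1],[0,0,2,0,1],[0,0,2,0,1],[0,0,2,0,1],[0,0,0,0,1],[0,0,0,0,1]]
  ]
}}

```text
time_s: 12.03
tool_pos: [505.0, 299.9, 98.4]
eef_rot: [[-0.998, 0.067, 0.0], [0.067, 0.998, 0.0], [-0.0, 0.0, -1.0]]
contact_force: [-0.9, 0.2, -1.0]
gripper_width: 21.6
grip_force: 59.7
```

{"fn": "carry_out", "kwargs": {
  "moves": [
    [[2,0,0,0,1],[5,0,0,0,1],[8,0,0,0,1],[8,0,0,0,1],[10,0,0,0,1],[10,0,0,0,1],[10,0,0,0,1],[10,0,0,0,1],[10,0,0,0,1],[10,0,0,0,1],[10,0,0,0,1],[7,0,0,0,1],[0,0,0,0,1],[0,0,-15,0,1],[0,0,-20,0,1],[0,0,-25,0,1],[0,0,0,0,1]]
  ]
}}

```text
time_s: 13.45
tool_pos: [407.6, 307.6, 162.1]
eef_rot: [[-0.998, 0.068, 0.005], [0.068, 0.998, 0.004], [-0.004, 0.004, -1.0]]
contact_force: [1.2, 0.5, -1.3]
gripper_width: 21.6
grip_force: 59.8
```

```bash
cat >> h.py <<'E'
def board(d,lo,hi,z,wrist=False):
    "yellow-wood blobs in a camera image: top-face centre, size, yaw in world at height z"
    hsv=cv2.cvtColor(d['image'],cv2.COLOR_RGB2HSV);m=(hsv[...,0]>12)&(hsv[...,0]<32)&(hsv[...,1]>60)&(hsv[...,2]>180)
    P=cloud(d);m&=(P[...,0]>lo[0])&(P[...,0]<hi[0])&(P[...,1]>lo[1])&(P[...,1]<hi[1])
    n,l,st,ce=cv2.connectedComponentsWithStats(m.astype(np.uint8))
    for i in range(1,n):
        if st[i,4]<150: continue
        vu=np.argwhere(l==i);Q=np.array([pt(d,u,v,z)[:2] for v,u in vu],np.float32);r=cv2.minAreaRect(Q)
        print('board',np.round(ce[i]),'ctr',np.round(r[0],1),np.round(r[1],1),'yaw',round((np.radians(r[2])+np.pi/4)%(np.pi/2)-np.pi/4,3),'z',np.round(np.median(P[...,2][l==i]),1))
E
python3 - <<'E'
from h import *
state()
d=grab('scene','scene7');board(d,(380,100),(750,500),42);board(d,(380,-400),(650,-50),22)
d=grab('top','top7');board(d,(380,100),(750,500),42);board(d,(380,-400),(650,-50),22)
E
```

```text
t 13.45 tcp [407.6 307.6 162.1] yaw -0.0678 F [ 1.2  0.5 -1.3] w 21.6 g 59.8 q7 0.98
board [396. 295.] ctr [585.5 292.3] [91.2 91.4] yaw -0.064 z 42.4
board [237. 239.] ctr [ 525.3 -273.5] [95.6 95.1] yaw 0.173 z 22.5
board [242. 212.] ctr [583.5 290.8] [90.7 92.6] yaw -0.073 z 42.5
board [410. 225.] ctr [ 526.5 -275.6] [93.8 92.1] yaw 0.17 z 23.0
```

board_b stands flat on the plate at (585, 292), and board_a has not moved. On to board_a.

```bash
python3 - <<'E'
from h import *
go(357,-303.2,150,0.173)
E
```

```text
t 13.55 tcp [406.  307.  159.1] yaw -0.067 F [ 0.3  0.3 -2.6] w 21.7 g 59.7 q7 0.98
roll -0.24 shift [ 153.3 -592.7    7.9]
```

{"fn": "carry_out", "kwargs": {
  "moves": [
    [[0,0,0,-0.08,1],[0,0,0,-0.08,1],[0,0,0,-0.08,1],[0,0,0,0,1]]
  ]
}}

```text
time_s: 13.88
tool_pos: [404.9, 306.1, 157.3]
eef_rot: [[-0.984, -0.176, -0.001], [-0.176, 0.984, -0.001], [0.001, -0.001, -1.0]]
contact_force: [-0.1, -0.1, -1.9]
gripper_width: 21.3
grip_force: 59.7
```

{"fn": "carry_out", "kwargs": {
  "moves": [
    [[8,-31,0,0,1],[8,-31,0,0,1],[8,-31,0,0,1],[8,-31,0,0,1],[8,-31,0,0,1],[8,-31,0,0,1],[8,-31,0,0,1],[8,-31,0,0,1],[8,-31,0,0,1],[8,-31,0,0,1],[8,-31,0,0,1],[8,-31,0,0,1],[8,-31,0,0,1],[8,-31,0,0,1],[8,-31,0,0,1],[8,-31,0,0,1],[8,-31,0,0,1],[8,-31,0,0,1],[8,-31,0,0,1],[0,0,0,0,1]]
  ]
}}

```text
time_s: 15.55
tool_pos: [355.6, -306.5, 158.5]
eef_rot: [[-0.987, -0.163, 0.001], [-0.163, 0.987, -0.005], [0.0, -0.005, -1.0]]
contact_force: [0.7, 0.0, -1.4]
gripper_width: 21.5
grip_force: 59.8
```

```bash
python3 - <<'E'
from h import *
go(357,-303.2,77,0.173)
d=grab('scene','scene8');board(d,(380,-400),(650,-50),22);board(d,(380,100),(750,500),42)
d=grab('top','top8');board(d,(380,-400),(650,-50),22)
E
```

```text
t 15.55 tcp [ 355.6 -306.5  158.5] yaw 0.1634 F [ 0.7  0.  -1.4] w 21.5 g 59.8 q7 2.64
roll -0.0096 shift [-2.   3.4 81.5]
board [239. 238.] ctr [ 522.2 -268.7] [93.9 95. ] yaw 0.179 z 22.7
board [396. 295.] ctr [585.5 292.4] [91.3 91.4] yaw -0.064 z 42.2
board [404. 227.] ctr [ 517.2 -257.5] [93.7 91.4] yaw 0.172 z 22.9
```

board_a is being knocked right now: it shifted between the two pictures. I wait briefly and measure again.

{"fn": "carry_out", "kwargs": {
  "moves": [
    [[0,0,0,0,1],[0,0,0,0,1],[0,0,0,0,1],[0,0,0,0,1],[0,0,0,0,1],[0,0,0,0,1],[0,0,0,0,1],[0,0,0,0,1]]
  ]
}}

```text
time_s: 16.32
tool_pos: [357.0, -299.7, 158.4]
eef_rot: [[-0.985, -0.172, 0.0], [-0.172, 0.985, 0.0], [-0.0, -0.0, -1.0]]
contact_force: [0.2, -0.0, -2.3]
gripper_width: 21.2
grip_force: 59.8
```

```bash
python3 - <<'E'
from h import *
state()
for i in range(2):
    d=grab('scene',f'scene9{i}');board(d,(380,-400),(650,-50),22)
    d=grab('top',f'top9{i}');board(d,(380,-400),(650,-50),22)
d=grab('wrist','w9')
hsv=cv2.cvtColor(d['image'],cv2.COLOR_RGB2HSV);H,S,V=[hsv[...,i].astype(int) for i in range(3)]
corners('w9',(H>12)&(H<30)&(S>70)&(V>190),22)
E
```

```text
t 16.32 tcp [ 357.  -299.7  158.4] yaw 0.1733 F [ 0.2 -0.  -2.3] w 21.2 g 59.8 q7 2.64
board [244. 238.] ctr [ 513.7 -250.6] [96.2 95.1] yaw 0.166 z 22.8
board [402. 228.] ctr [ 514.6 -252.7] [94.  91.2] yaw 0.18 z 22.6
board [244. 238.] ctr [ 513.4 -250.5] [96.1 95.3] yaw 0.174 z 22.8
board [402. 228.] ctr [ 514.6 -252.7] [94.  91.2] yaw 0.18 z 23.2
[  6. 195.] 780 ctr [ 356.1 -603.6] size [90.  20.5] ang 0.289
[345. 223.] 488 ctr [ 346.1 -288.3] size [24.2 17.4] ang 0.262
[328. 392.] 1339 ctr [ 491.7 -274.5] size [36.6 42.3] ang 0.173
```

```bash
python3 - <<'E'
from h import *
go(345.3,-280.6,77,0.174)
E
```

```text
t 16.57 tcp [ 356.9 -299.9  158.3] yaw 0.173 F [-0.2  0.1 -1.1] w 21.4 g 59.8 q7 2.64
roll -0.001 shift [ 8.1 21.  81.3]
```

{"fn": "carry_out", "kwargs": {
  "moves": [
    [[4,10,0,0,1],[4,11,0,0,1],[0,0,0,0,1],[0,0,25,0,1],[0,0,25,0,1],[0,0,15,0,1],[0,0,10,0,1],[0,0,6,0,1],[0,0,0,0,1],[0,0,0,0,1]]
  ]
}}

```text
time_s: 17.4
tool_pos: [345.3, -280.4, 77.5]
eef_rot: [[-0.985, -0.172, -0.0], [-0.172, 0.985, 0.0], [-0.0, 0.0, -1.0]]
contact_force: [0.0, 0.9, -1.0]
gripper_width: 21.6
grip_force: 59.7
```

```bash
python3 - <<'E'
from h import *
go(345.3,-280.6,77,0.174); go(436.9,-264.5,77,0.174)
f=grab('scene','scene10');board(f,(430,-400),(650,-50),22)
cv2.imwrite('pics/c10.png',cv2.resize(f['image'][180:292,190:340],(600,448),interpolation=3)[:,:,::-1])
E
```

```text
t 17.4 tcp [ 345.3 -280.4   77.5] yaw 0.173 F [ 0.   0.9 -1. ] w 21.6 g 59.7 q7 2.7
roll -0.001 shift [ 0.1 -0.1  0.5]
t 17.4 tcp [ 345.3 -280.4   77.5] yaw 0.173 F [ 0.   0.9 -1. ] w 21.6 g 59.7 q7 2.7
roll -0.001 shift [-92.9  -0.1   0.5]
board [244. 238.] ctr [ 513.6 -250.4] [95.6 95.3] yaw 0.174 z 22.1
```

View pics/c10.png

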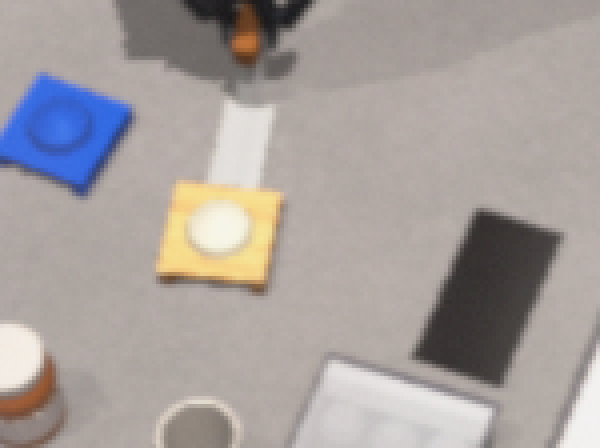

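The blade tip (209–262, 187) meets the middle of the board's near edge (177–284). Sliding in.

{"fn": "carry_out", "kwargs": {
  "moves": [
    [[-4,0,0,0,1],[-8,0,0,0,1],[-8,0,0,0,1],[-8,0,0,0,1],[-8,0,0,0,1],[-8,0,0,0,1],[0,0,0,0,1]]
  ]
}}

```text
time_s: 18.03
tool_pos: [391.2, -272.5, 77.3]
eef_rot: [[-0.985, -0.174, 0.001], [-0.174, 0.985, -0.0], [-0.001, -0.001, -1.0]]
contact_force: [0.8, -0.2, -0.7]
gripper_width: 21.4
grip_force: 59.8
```

```bash
python3 - <<'E'
from h import *
go(436.9,-264.5,77,0.174)
f=grab('scene','scene11');board(f,(430,-400),(650,-50),22)
E
```

```text
t 18.03 tcp [ 391.2 -272.5   77.3] yaw 0.1754 F [ 0.8 -0.2 -0.7] w 21.4 g 59.8 q7 2.64
roll 0.0014 shift [-46.4  -0.1   0.4]
board [244. 238.] ctr [ 513.6 -250.4] [95.6 95.3] yaw 0.174 z 22.6
```

{"fn": "carry_out", "kwargs": {
  "moves": [
    [[-8,0,0,0,1],[-8,0,0,0,1],[-8,0,0,0,1],[-8,0,0,0,1],[-8,0,0,0,1],[-6,0,0,0,1],[0,0,0,0,1],[0,0,0,0,1],[0,0,-3,0,1],[0,0,-3,0,1],[0,0,-3,0,1],[0,0,-4,0,1],[0,0,-8,0,1],[0,0,-12,0,1],[0,0,-16,0,1],[0,0,-16,0,1],[0,0,-8,0,1],[0,0,0,0,1],[0,0,0,0,1]]
  ]
}}

```text
time_s: 19.67
tool_pos: [434.2, -264.9, 150.5]
eef_rot: [[-0.985, -0.173, 0.001], [-0.173, 0.985, -0.0], [-0.001, -0.0, -1.0]]
contact_force: [0.4, 0.6, -3.3]
gripper_width: 21.4
grip_force: 59.9
```

```bash
python3 - <<'E'
from h import *
f=grab('scene','scene12');board(f,(400,-400),(650,-50),87);board(f,(380,100),(750,500),42)
B=np.array([578.5,174.6]);yb=-.067;F=np.array([np.cos(yb),np.sin(yb)]); print(B-F*82.2); go(*(B-F*82.2),150,yb)
E
```

```text
board [243. 228.] ctr [ 513.2 -249.9] [95.6 95.1] yaw 0.18 z 86.8
board [396. 295.] ctr [585.5 292.3] [91.2 91.4] yaw -0.064 z 42.1
[496.48442889 180.10328047]
t 19.72 tcp [ 433.9 -264.7  150. ] yaw 0.1734 F [-0.3  0.7 -3. ] w 21.4 g 59.9 q7 2.5
roll 0.2404 shift [-3.27e+01  4.48e+02  1.00e-01]
```

{"fn": "carry_out", "kwargs": {
  "moves": [
    [[0,0,-3,0.02,1],[0,0,-4,0.05,1],[0,0,-3,0.05,1],[0,0,0,0.05,1],[0,0,0,0.04,1],[0,0,0,0.03,1],[0,0,0,0,1]]
  ]
}}

```text
time_s: 20.3
tool_pos: [433.7, -264.8, 159.7]
eef_rot: [[-0.998, 0.069, -0.001], [0.069, 0.998, 0.0], [0.001, 0.0, -1.0]]
contact_force: [0.3, -0.0, -2.0]
gripper_width: 21.5
grip_force: 59.8
```

{"fn": "carry_out", "kwargs": {
  "moves": [
    [[-0.5,6,0,0,1],[-0.9,12,0,0,1],[-1.3,18,0,0,1],[-2,28,0,0,1],[-2,28,0,0,1],[-2,28,0,0,1],[-2,28,0,0,1],[-2,28,0,0,1],[-2,28,0,0,1],[-2,28,0,0,1],[-2,28,0,0,1],[-2,28,0,0,1],[-2,28,0,0,1],[-2,28,0,0,1],[-2,28,0,0,1],[-2,28,0,0,1],[-2,20,0,0,1],[-1,14,0,0,1],[-1,8,0,0,1],[0,5,0,0,1]]
  ]
}}

```text
time_s: 21.97
tool_pos: [496.5, 179.4, 160.1]
eef_rot: [[-0.998, 0.066, -0.0], [0.066, 0.998, -0.0], [0.0, -0.0, -1.0]]
contact_force: [0.5, -0.2, -1.9]
gripper_width: 21.3
grip_force: 59.8
```

```bash
python3 - <<'E'
from h import *
go(496.5,180.1,106,-.067)
f=grab('scene','scene13');board(f,(400,50),(750,500),97)
E
```

```text
t 21.97 tcp [496.5 179.4 160.1] yaw -0.0658 F [ 0.5 -0.2 -1.9] w 21.3 g 59.8 q7 1.37
roll 0.0012 shift [ 0.   0.7 54.1]
board [362. 275.] ctr [577.5 173.7] [93.3 95.6] yaw -0.077 z 95.8
board [396. 295.] ctr [614.6 290.4] [88.7 88.2] yaw -0.073 z 42.1
```

Riding well over the near-right slot. Set down, drop the blade and withdraw.

{"fn": "carry_out", "kwargs": {
  "moves": [
    [[0,0.5,6,0,1],[0,0,14,0,1],[0,0,14,0,1],[0,0,12,0,1],[0,0,6,0,1],[0,0,2,0,1],[0,0,2,0,1],[0,0,2,0,1],[0,0,2,0,1],[0,0,2,0,1],[0,0,0,0,1],[0,0,0,0,1]]
  ]
}}

```text
time_s: 23.02
tool_pos: [496.7, 179.4, 98.5]
eef_rot: [[-0.998, 0.067, 0.0], [0.067, 0.998, 0.0], [-0.0, 0.0, -1.0]]
contact_force: [0.1, -0.8, -1.9]
gripper_width: 21.4
grip_force: 59.9
```

{"fn": "carry_out", "kwargs": {
  "moves": [
    [[2,0,0,0,1],[5,0,0,0,1],[8,0,0,0,1],[8,0,0,0,1],[10,0,0,0,1],[10,0,0,0,1],[10,0,0,0,1],[10,0,0,0,1],[10,0,0,0,1],[10,0,0,0,1],[10,0,0,0,1],[7,0,0,0,1],[0,0,0,0,1],[0,0,-15,0,1],[0,0,-20,0,1],[0,0,-20,0,1],[0,0,0,0,1]]
  ]
}}

```text
time_s: 24.43
tool_pos: [398.9, 186.7, 156.1]
eef_rot: [[-0.998, 0.067, 0.004], [0.067, 0.998, 0.003], [-0.004, 0.003, -1.0]]
contact_force: [0.4, 0.1, -1.9]
gripper_width: 20.9
grip_force: 60.0
```

```bash
python3 - <<'E'
from h import *
state()
for n in('scene','top'):
    d=grab(n,n+'14');board(d,(400,50),(750,500),42);P=cloud(d)
d=load('scene14')
# cover top: corners in scene view via height cloud, 55..66 mm in the box region
P=cloud(d);m=(P[...,2]>54)&(P[...,2]<66)&(P[...,0]>590)&(P[...,0]<760)&(P[...,1]>-150)&(P[...,1]<70)
r=cv2.minAreaRect(P[m][:,:2].astype(np.float32));print(m.sum(),np.round(r[0],1),np.round(r[1],1),round(np.radians(r[2]),3),np.median(P[m][:,2]))
a=d['image'][250:330,245:330];b=load('top14')['image'][145:215,300:385]
cv2.imwrite('pics/c14.png',np.hstack([cv2.resize(a,(400,376),interpolation=3),cv2.resize(b,(400,376),interpolation=3)])[:,:,::-1])
E
```

```text
t 24.43 tcp [398.9 186.7 156.1] yaw -0.0674 F [ 0.4  0.1 -1.9] w 20.9 g 60.0 q7 1.22
board [360. 283.] ctr [577.2 171.3] [92.1 92.5] yaw -0.067 z 42.6
board [396. 295.] ctr [585.5 292.4] [91.3 91.4] yaw -0.064 z 42.5
board [241. 212.] ctr [583.4 290.7] [90.8 92.6] yaw -0.076 z 42.4
board [278. 213.] ctr [575.1 169.1] [91.  89.2] yaw -0.03 z 42.6
1287 [674.3 -43.9] [151.7 112.9] 1.526 60.82908192407399
```

View pics/c14.png

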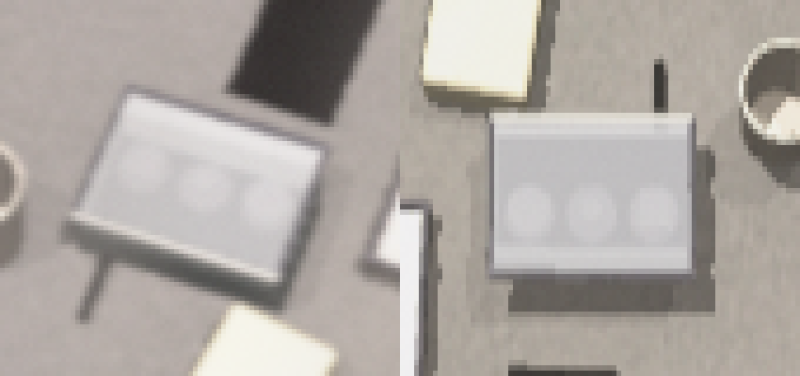

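Both boards stand flat on the plate (tops at 42.5). The cover is shut: its near lip is at (492–693, 272) in the right crop, and the stop rod is behind it. I'll refine the lip and hinge position.

```bash
python3 - <<'E'
from h import *
t=load('top14');k=85/400;j=70/376
for c in [(492,274),(693,274),(693,116),(492,116)]: print('top',np.round(pt(t,300+(c[0]-400)*k,145+c[1]*j,59),1))
s=load('scene14');k=85/400;j=80/376
for c in [(127,90),(325,150),(275,283),(68,223)]: print('scene',np.round(pt(s,245+c[0]*k,250+c[1]*j,59),1))
go(480,-40,119,-0.03)
E
```

```text
top [625.3  25.7  59. ]
top [ 621.  -117.2   59. ]
top [ 722.5 -120.9   59. ]
top [727.   23.1  59. ]
scene [ 622.4 -111.8   59. ]
scene [627.2  31.6  59. ]
scene [731.2  28.2  59. ]
scene [ 729.6 -116.6   59. ]
t 24.53 tcp [397.5 186.5 153.7] yaw -0.0666 F [ 0.9 -0.  -1.8] w 21.5 g 60.0 q7 1.22
roll -0.0366 shift [ -89.2 -223.9   34.5]
```

{"fn": "carry_out", "kwargs": {
  "moves": [
    [[0,0,0,-0.037,1],[0,-20,0,0,1],[-12,-34,0,0,1],[-15,-34,0,0,1],[-15,-34,0,0,1],[-15,-34,0,0,1],[-15,-34,0,0,1],[-12,-27,0,0,1],[-5,-10,0,0,1],[0,0,15,0,1],[0,0,15,0,1],[0,0,5,0,1],[0,0,0,0,1],[0,0,0,0,1]]
  ]
}}

```text
time_s: 25.7
tool_pos: [478.6, -43.6, 117.9]
eef_rot: [[-1.0, 0.03, -0.001], [0.03, 1.0, -0.0], [0.001, -0.0, -1.0]]
contact_force: [0.1, -0.5, -0.8]
gripper_width: 21.3
grip_force: 59.9
```

```bash
python3 - <<'E'
from h import *
go(522,-44,119,-0.03)
f=grab('scene','scene15')
cv2.imwrite('pics/c15.png',cv2.resize(f['image'][190:340,220:400],(720,600),interpolation=3)[:,:,::-1])
E
```

```text
t 25.7 tcp [478.6 -43.6 117.9] yaw -0.03 F [ 0.1 -0.5 -0.8] w 21.3 g 59.9 q7 1.9
roll 0.0 shift [-43.4   0.9  -1.2]
```

View pics/c15.png

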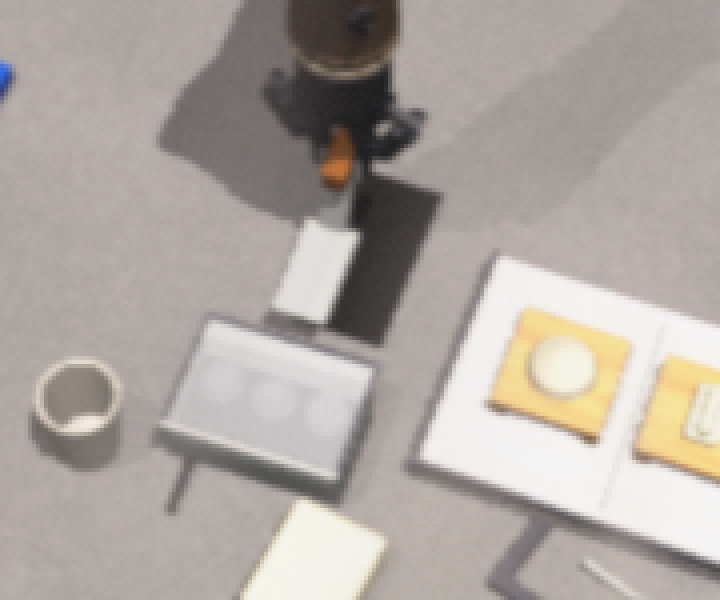

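The blade stands just before the lip, 10 mm below it and centred. Going under, then lifting along the arc about the hinge.

{"fn": "carry_out", "kwargs": {
  "moves": [
    [[-12,0,0,0,1],[-12,0,0,0,1],[-12,0,0,0,1],[-7,0,0,0,1],[0,0,0,0,1],[0,0,-5,0,1],[0,0,-5,0,1],[-0.4,0,-9,0,1],[-1.3,0,-9,0,1],[-2,0,-8.6,0,1],[-3,0,-8.4,0,1],[-4,0,-8,0,1],[-4.6,0,-7.6,0,1],[-5.4,0,-7,0,1],[-6,0,-6.5,0,1],[-6.7,0,-6,0,1],[-7,0,-5,0,1],[0,0,0,0,1]]
  ]
}}

```text
time_s: 27.25
tool_pos: [564.7, -46.2, 204.5]
eef_rot: [[-1.0, 0.03, 0.003], [0.03, 1.0, -0.0], [-0.003, -0.0, -1.0]]
contact_force: [0.3, -0.3, -0.9]
gripper_width: 21.3
grip_force: 60.0
```

```bash
python3 - <<'E'
from h import *
state()
f=grab('scene','scene16');P=cloud(f)
m=(P[...,0]>640)&(P[...,0]<740)&(abs(P[...,1]+43)<85)&(P[...,2]>63)&(P[...,2]<200)
h=P[m]; print(m.sum()); c=np.polyfit(h[:,0],h[:,2],1); print('sheet slope angle',-np.arctan(c[0]),h[:,2].max())
E
```

```text
t 27.25 tcp [564.7 -46.2 204.5] yaw -0.0295 F [ 0.3 -0.3 -0.9] w 21.3 g 60.0 q7 1.84
1434
sheet slope angle 0.8597886718622753 155.52704793887142
```

The cover is up, about 1.0–1.2 rad with the lip near z = 155. Continuing past vertical.

{"fn": "carry_out", "kwargs": {
  "moves": [
    [[-7.7,0,-4.4,0,1],[-8,0,-3.6,0,1],[-8.4,0,-2.8,0,1],[-8.7,0,-2,0,1],[-8.8,0,-1,0,1],[-9,0,0,0,1],[-9,0,0,0,1],[-9,0,1,0,1],[-9,0,1,0,1],[0,0,0,0,1],[0,0,0,0,1],[0,0,0,0,1],[0,0,0,0,1]]
  ]
}}

```text
time_s: 28.38
tool_pos: [639.6, -48.5, 215.2]
eef_rot: [[-1.0, 0.03, -0.0], [0.03, 1.0, 0.0], [0.0, 0.0, -1.0]]
contact_force: [-0.5, -0.6, -2.4]
gripper_width: 21.5
grip_force: 59.9
```

```bash
python3 - <<'E'
from h import *
state()
f=grab('scene','scene17');grab('top','top17')
cv2.imwrite('pics/c17.png',cv2.resize(f['image'][190:340,220:400],(720,600),interpolation=3)[:,:,::-1])
E
```

```text
t 28.38 tcp [639.6 -48.5 215.2] yaw -0.0301 F [-0.5 -0.6 -2.4] w 21.5 g 59.9 q7 1.85
```

View pics/c17.png

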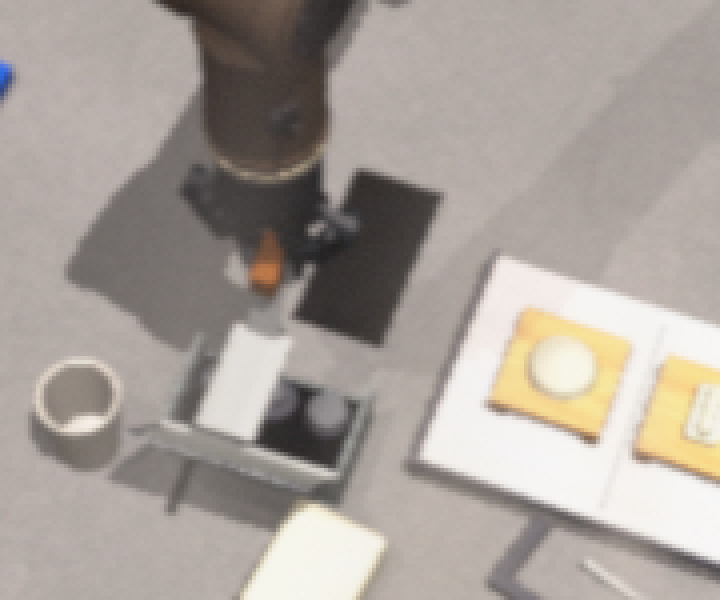

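The cover lies back open and the black top with its keys is uncovered. I bring the spatula back over the mat, centred at (498, −15).

```bash
python3 - <<'E'
from h import *
go(421.5,-12.3,100,-0.037)
E
```

```text
t 28.48 tcp [639.7 -48.4 215.4] yaw -0.03 F [ 0.2 -0.6 -1.4] w 21.4 g 59.9 q7 1.85
roll 0.007 shift [219.3  27.9 115.4]
```

{"fn": "carry_out", "kwargs": {
  "moves": [
    [[10,0,0,0.007,1],[25,0,0,0,1],[35,0,0,0,1],[35,0,0,0,1],[30,7,0,0,1],[30,7,0,0,1],[30,7,0,0,1],[24,7,0,0,1],[0,0,30,0,1],[0,0,35,0,1],[0,0,30,0,1],[0,0,20,0,1],[0,0,0,0,1],[0,0,0,0,1]]
  ]
}}

```text
time_s: 29.65
tool_pos: [421.6, -12.8, 100.2]
eef_rot: [[-0.999, 0.038, -0.002], [0.038, 0.999, -0.0], [0.002, -0.001, -1.0]]
contact_force: [0.1, 0.4, -0.7]
gripper_width: 21.6
grip_force: 59.9
```

```bash
python3 - <<'E'
from h import *
go(421.5,-12.3,77,-0.037)
d=grab('scene','scene18');P=cloud(d);yw=-.037
f=np.array([np.cos(yw),np.sin(yw)]); n=np.array([-f[1],f[0]]);q=P[...,:2]-np.array(manip.get_obs()['tool_pos'])[:2];a=q@f;b=q@n
m=(P[...,2]>20)&(P[...,2]<50)&(a>55)&(a<125)&(abs(b)<24)
if m.sum()>10: print(m.sum(),np.linalg.lstsq(np.c_[a[m]-72,b[m],np.ones(m.sum())],P[...,2][m],rcond=None)[0].round(3),a[m].min(),a[m].max(),b[m].min(),b[m].max())
m=(P[...,0]>690)&(P[...,0]<810)&(abs(P[...,1]+43)<85)&(P[...,2]>90); h=P[m]
print('cover',m.sum(), np.arctan2(np.median(h[:,2])-57.5,728-np.median(h[:,0])),h[:,2].max()) if m.sum() else 0
E
```

```text
t 29.65 tcp [421.6 -12.8 100.2] yaw -0.0378 F [ 0.1  0.4 -0.7] w 21.6 g 59.9 q7 1.84
roll -0.0008 shift [ 0.   0.5 23.2]
207 [-1.0000e-03  2.9000e-02  2.8851e+01] 55.231723628469545 116.79075131972994 -23.99401176845226 22.598512758087942
cover 198 2.070708293147356 156.669950331383
```

The cover reads about 2.07 rad and the blade is level. Lowering onto the mat and letting go.

{"fn": "carry_out", "kwargs": {
  "moves": [
    [[0,0,10,0,1],[0,0,8,0,1],[0,0,3,0,1],[0,0,2,0,1],[0,0,0,0,1],[0,0,0,0,1],[0,0,0,0,0.6],[0,0,0,0,0.3],[0,0,0,0,0],[0,0,0,0,0],[0,0,0,0,0],[0,0,0,0,0],[0,0,0,0,0],[0,0,0,0,0]]
  ]
}}

```text
time_s: 30.87
tool_pos: [422.1, -12.4, 77.2]
eef_rot: [[-0.999, 0.037, 0.0], [0.037, 0.999, 0.0], [-0.0, 0.0, -1.0]]
contact_force: [0.3, 0.4, -0.5]
gripper_width: 85.5
grip_force: 0.0
```

{"fn": "carry_out", "kwargs": {
  "moves": [
    [[0,0,-10,0,0],[0,0,-30,0,0],[0,0,-35,0,0],[0,0,-35,0,0],[0,0,0,0,0.5],[0,0,0,0,1],[0,0,0,0,1],[0,0,0,0,1],[0,0,0,0,1],[0,0,0,0,1],[0,0,0,0,1]]
  ]
}}

```text
time_s: 31.78
tool_pos: [421.8, -12.6, 186.6]
eef_rot: [[-0.999, 0.037, -0.001], [0.037, 0.999, -0.001], [0.001, -0.001, -1.0]]
contact_force: [-0.1, -0.4, -0.1]
gripper_width: 0.6
grip_force: 0.0
```

```bash
python3 - <<'E'
from h import *
state()
f=grab('scene','scene19');w=grab('wrist','w19');grab('top','top19')
im=np.hstack([cv2.resize(f['image'][200:320,250:350],(360,432),interpolation=3),cv2.resize(w['image'][150:450,160:460],(432,432))])
cv2.imwrite('pics/c19.png',im[:,:,::-1])
E
```

```text
t 31.78 tcp [421.8 -12.6 186.6] yaw -0.0372 F [-0.1 -0.4 -0.1] w 0.6 g 0.0 q7 1.67
```

View pics/c19.png

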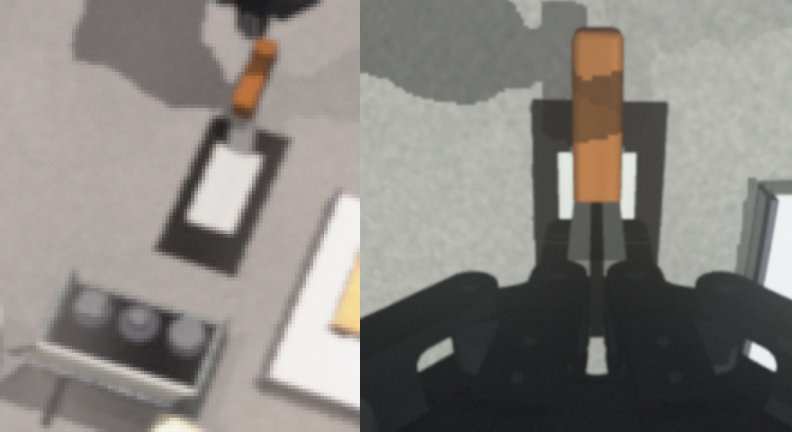

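The spatula lies with its blade in the middle of the mat and the fingers are free and shut. That was my 15th view, one over the limit of 14, so I view no more and identify the keys from the depth data with code.

{"fn": "carry_out", "kwargs": {
  "moves": [
    [[0,0,-20,0,1],[0,0,-35,0,1],[0,0,-35,0,1],[-20,-5,-25,0,1],[-35,-10,0,0,1],[-35,-10,0,0,1],[-30,-8,0,0,1],[0,0,0,0,1],[0,0,0,0,1],[0,0,0,0,1]]
  ]
}}

```text
time_s: 32.77
tool_pos: [540.2, -50.0, 301.7]
eef_rot: [[-0.999, 0.038, -0.002], [0.038, 0.999, -0.0], [0.001, -0.0, -1.0]]
contact_force: [-0.2, 0.8, -0.4]
gripper_width: 0.3
grip_force: 0.0
```

```bash
cat >> h.py <<'E'
def wcloud(d):
    K=np.array(d['camera_matrix']);R=np.array(d['orientation']);v,u=np.mgrid[:480,:640]
    x=np.stack([(u-K[0,2])/K[0,0],(v-K[1,2])/K[1,1]],-1);r=np.linalg.norm(x,axis=-1,keepdims=True)+1e-9
    w=np.concatenate([np.tan(r)*x/r,np.ones_like(r)],-1)
    return (w*d['range_z'][...,None])@R.T+d['position']
def keys(tag):
    d=load(tag);P=wcloud(d);m=(P[...,2]>47)&(P[...,2]<56)&(P[...,0]>630)&(P[...,0]<720)&(P[...,1]>-130)&(P[...,1]<45)
    n,l,st,ce=cv2.connectedComponentsWithStats(m.astype(np.uint8),connectivity=4)
    for i in range(1,n):
        if st[i,4]<20: continue
        Q=P[l==i];H=cv2.convexHull(Q[:,:2].astype(np.float32));r=cv2.minAreaRect(H);A=cv2.contourArea(H)
        print(np.round(ce[i]),st[i,4],'ctr',np.round(r[0],1),'size',np.round(r[1],1),'fill',round(A/(r[1][0]*r[1][1]+1e-6),2),'z',round(float(np.median(Q[:,2])),1))
E
python3 - <<'E'
from h import *
state(); grab('wrist','w20'); keys('w20')
E
```

```text
t 32.77 tcp [540.2 -50.  301.7] yaw -0.0376 F [-0.2  0.8 -0.4] w 0.3 g 0.0 q7 1.79
[272. 317.] 67 ctr [ 667.5 -113.4] size [58.1  4.6] fill 0.63 z 51.9
[397. 319.] 88 ctr [672.7  27. ] size [ 4.4 57.4] fill 0.63 z 51.7
[374. 321.] 537 ctr [670.4   1.2] size [31. 31.] fill 0.78 z 50.3
[286. 317.] 39 ctr [665.1 -97.3] size [ 3.7 20.2] fill 0.54 z 50.4
```

The large round key (31 across, circular fill 0.78) is at (670, 1). The gripper hides the other two, so I back off to see them.

{"fn": "carry_out", "kwargs": {
  "moves": [
    [[35,0,0,0,1],[35,0,0,0,1],[20,0,0,0,1],[0,0,0,0,1],[0,0,0,0,1]]
  ]
}}

```text
time_s: 33.23
tool_pos: [449.6, -45.7, 302.6]
eef_rot: [[-0.999, 0.035, 0.001], [0.035, 0.999, 0.003], [-0.001, 0.003, -1.0]]
contact_force: [1.1, -0.0, 0.1]
gripper_width: 0.1
grip_force: 0.0
```

```bash
python3 - <<'E'
from h import *
state(); grab('wrist','w21'); keys('w21')
d=load('w21');P=wcloud(d);m=(P[...,0]>640)&(P[...,0]<700)&(P[...,1]>-125)&(P[...,1]<-10);print('seen px',m.sum(),np.percentile(P[m][:,2],[5,50,95]).round(1))
E
```

```text
t 33.23 tcp [449.6 -45.7 302.6] yaw -0.0352 F [ 1.1 -0.   0.1] w 0.1 g 0.0 q7 1.64
seen px 139 [34.6 37.  50.3]
```

{"fn": "carry_out", "kwargs": {
  "moves": [
    [[-35,0,0,0,1],[-35,0,0,0,1],[-35,0,0,0,1],[-35,0,0,0,1],[-35,0,0,0,1],[-35,0,0,0,1],[0,0,20,0,1],[0,0,20,0,1],[0,0,0,0,1],[0,0,0,0,1],[0,0,0,0,1]]
  ]
}}

```text
time_s: 34.2
tool_pos: [661.2, -54.3, 263.1]
eef_rot: [[-0.999, 0.037, 0.001], [0.037, 0.999, -0.0], [-0.001, -0.0, -1.0]]
contact_force: [0.5, -0.2, 0.1]
gripper_width: 0.1
grip_force: 0.0
```

```bash
python3 - <<'E'
from h import *
state(); grab('wrist','w22'); keys('w22')
E
```

```text
t 34.2 tcp [661.2 -54.3 263.1] yaw -0.0367 F [ 0.5 -0.2  0.1] w 0.1 g 0.0 q7 1.89
[261. 234.] 122 ctr [ 679.6 -114.2] size [ 4.  80.6] fill 0.7 z 52.0
[411. 233.] 214 ctr [681.9  26.3] size [ 5.3 74.7] fill 0.57 z 51.3
[384. 224.] 873 ctr [670.8   1.7] size [30.7 31.9] fill 0.79 z 50.5
[288. 224.] 688 ctr [667.9 -88. ] size [24.5 24.6] fill 0.97 z 50.6
[337. 224.] 230 ctr [669.7 -42.7] size [14.8 15.5] fill 0.8 z 50.6
```

All three keys are found, and their tops stand at 50.5 mm:
- **Large round:** (671, 1.5), fill 0.79.
- **Small round:** (670, −43), 15 across.
- **Square:** (668, −88), 24.5 × 24.6, fill 0.97.

Pressing the large one first.

```bash
python3 - <<'E'
from h import *
go(670.8,1.5,90,None)
E
```

```text
t 34.25 tcp [661.3 -54.4 263.6] yaw -0.0367 F [-0.7 -0.1  0.8] w 0.1 g 0.0 q7 1.89
roll 0 shift [ -7.1  56.2 173.6]
```

{"fn": "carry_out", "kwargs": {
  "moves": [
    [[-3,20,0,0,1],[-3,25,0,0,1],[-1,11,0,0,1],[0,0,35,0,1],[0,0,40,0,1],[0,0,40,0,1],[0,0,30,0,1],[0,0,20,0,1],[0,0,8,0,1],[0,0,0,0,1],[0,0,0,0,1]]
  ]
}}

```text
time_s: 35.17
tool_pos: [670.6, 1.2, 90.6]
eef_rot: [[-0.999, 0.037, 0.002], [0.037, 0.999, -0.0], [-0.002, -0.0, -1.0]]
contact_force: [0.8, 0.0, 1.5]
gripper_width: 0.0
grip_force: 0.0
```

{"fn": "carry_out", "kwargs": {
  "moves": [
    [[0,0,6,0,1],[0,0,6,0,1],[0,0,4,0,1],[0,0,2,0,1],[0,0,2,0,1],[0,0,0,0,1],[0,0,0,0,1],[0,0,0,0,1]]
  ]
}}

```text
time_s: 35.83
tool_pos: [670.1, 1.6, 69.6]
eef_rot: [[-0.999, 0.037, 0.001], [0.037, 0.999, 0.0], [-0.001, 0.0, -1.0]]
contact_force: [0.4, 0.6, 2.1]
gripper_width: -0.1
grip_force: 1.7
```

{"fn": "carry_out", "kwargs": {
  "moves": [
    [[0,0,1.5,0,1],[0,0,1.5,0,1],[0,0,1,0,1],[0,0,0,0,1],[0,0,0,0,1],[0,0,0,0,1]]
  ]
}}

```text
time_s: 36.33
tool_pos: [670.1, 1.5, 66.9]
eef_rot: [[-0.999, 0.037, 0.001], [0.037, 0.999, 0.001], [-0.001, 0.001, -1.0]]
contact_force: [-6.3, 2.2, 19.9]
gripper_width: -0.4
grip_force: 9.7
```

19.9 N: the key is right down on its stop. Up and over to the small key.

{"fn": "carry_out", "kwargs": {
  "moves": [
    [[0,0,-5,0,1],[0,0,-10,0,1],[0,0,-12,0,1],[0,0,0,0,1],[-1,-22,0,0,1],[-1,-22,0,0,1],[0,0,0,0,1],[0,0,0,0,1]]
  ]
}}

```text
time_s: 37.0
tool_pos: [669.9, -44.9, 92.3]
eef_rot: [[-0.999, 0.04, -0.0], [0.04, 0.999, -0.001], [-0.0, -0.001, -1.0]]
contact_force: [-0.6, 0.9, 0.0]
gripper_width: -0.0
grip_force: 0.0
```

```bash
python3 - <<'E'
from h import *
go(669.7,-42.7,66.9,None)
E
```

```text
t 37.0 tcp [669.9 -44.9  92.3] yaw -0.04 F [-0.6  0.9  0. ] w -0.0 g 0.0 q7 1.97
roll 0 shift [ 0.3  2.2 25.4]
```

{"fn": "carry_out", "kwargs": {
  "moves": [
    [[0,2,5,0,1],[0,0,8,0,1],[0,0,6,0,1],[0,0,3,0,1],[0,0,2,0,1],[0,0,1,0,1],[0,0,0.5,0,1],[0,0,0,0,1],[0,0,0,0,1],[0,0,0,0,1]]
  ]
}}

```text
time_s: 37.83
tool_pos: [670.1, -39.1, 67.1]
eef_rot: [[-0.999, 0.036, -0.001], [0.036, 0.999, 0.002], [0.001, 0.002, -1.0]]
contact_force: [-2.4, 4.5, 6.9]
gripper_width: -0.2
grip_force: 4.1
```

{"fn": "carry_out", "kwargs": {
  "moves": [
    [[0,0,1,0,1],[0,0,0,0,1],[0,0,0,0,1],[0,0,0,0,1]]
  ]
}}

```text
time_s: 38.17
tool_pos: [670.1, -39.1, 66.9]
eef_rot: [[-0.999, 0.036, -0.0], [0.036, 0.999, 0.002], [0.0, 0.002, -1.0]]
contact_force: [-5.9, 5.5, 14.6]
gripper_width: -0.1
grip_force: 7.9
```

{"fn": "carry_out", "kwargs": {
  "moves": [
    [[0,0,-5,0,1],[0,0,-10,0,1],[0,0,-12,0,1],[0,0,0,0,1],[0,-24,0,0,1],[0,-24,0,0,1],[0,0,0,0,1],[0,0,0,0,1],[0,0,0,0,1]]
  ]
}}

```text
time_s: 38.92
tool_pos: [668.5, -88.4, 92.6]
eef_rot: [[-0.999, 0.037, -0.0], [0.037, 0.999, 0.0], [0.0, 0.0, -1.0]]
contact_force: [-0.4, 0.5, 0.2]
gripper_width: 0.1
grip_force: 0.0
```

```bash
python3 - <<'E'
from h import *
go(667.9,-88,66.9,None)
E
```

```text
t 38.92 tcp [668.5 -88.4  92.6] yaw -0.0372 F [-0.4  0.5  0.2] w 0.1 g 0.0 q7 2.03
roll 0 shift [ 0.6  0.3 25.7]
```

The small key bottomed too (14.6 N). Now the square one.

{"fn": "carry_out", "kwargs": {
  "moves": [
    [[0,0,5,0,1],[0,0,8,0,1],[0,0,6,0,1],[0,0,3,0,1],[0,0,2,0,1],[0,0,1,0,1],[0,0,1.5,0,1],[0,0,0,0,1],[0,0,0,0,1],[0,0,0,0,1]]
  ]
}}

```text
time_s: 39.75
tool_pos: [668.3, -87.6, 67.1]
eef_rot: [[-0.999, 0.036, -0.0], [0.036, 0.999, 0.002], [0.0, 0.002, -1.0]]
contact_force: [-4.7, 5.4, 10.7]
gripper_width: 0.2
grip_force: 5.6
```

{"fn": "carry_out", "kwargs": {
  "moves": [
    [[0,0,1,0,1],[0,0,0,0,1],[0,0,0,0,1],[0,0,-5,0,1],[0,0,-15,0,1],[0,0,-35,0,1],[0,0,-40,0,1],[0,0,-40,0,1],[0,0,-40,0,1],[0,0,-20,0,1],[0,0,0,0,1],[0,0,0,0,1]]
  ]
}}

```text
time_s: 40.75
tool_pos: [669.0, -89.1, 261.5]
eef_rot: [[-0.999, 0.037, 0.003], [0.037, 0.999, -0.0], [-0.003, -0.0, -1.0]]
contact_force: [0.6, 0.4, -0.3]
gripper_width: -0.3
grip_force: 0.0
```

{"fn": "carry_out", "kwargs": {
  "moves": [
    [[0,30,0,0,1],[0,14,0,0,1],[0,0,0,0,1],[0,0,0,0,1],[0,0,0,0,1]]
  ]
}}

```text
time_s: 41.17
tool_pos: [669.7, -45.1, 259.2]
eef_rot: [[-0.999, 0.037, -0.002], [0.037, 0.999, -0.001], [0.002, -0.001, -1.0]]
contact_force: [-0.3, -0.9, 0.2]
gripper_width: -0.5
grip_force: 0.0
```

```bash
python3 - <<'E'
from h import *
state();grab('wrist','w30');keys('w30')
d=grab('scene','scene30');board(d,(400,50),(750,500),42);P=cloud(d)
m=(P[...,0]>690)&(P[...,0]<810)&(abs(P[...,1]+43)<85)&(P[...,2]>90)&(P[...,2]<165); h=P[m]
print('cover',m.sum(),np.arctan2(np.median(h[:,2])-57.5,728-np.median(h[:,0])))
hsv=cv2.cvtColor(d['image'],cv2.COLOR_RGB2HSV);m=(hsv[...,1]<40)&(hsv[...,2]>190)&(P[...,0]>410)&(P[...,0]<590)&(abs(P[...,1]+15)<45)&(P[...,2]<15)
r=cv2.minAreaRect(P[m][:,:2].astype(np.float32));print('blade',m.sum(),np.round(r[0],1),np.round(r[1],1),round(np.radians(r[2]),3),np.median(P[m][:,2]))
E
```

```text
t 41.17 tcp [669.7 -45.1 259.2] yaw -0.0369 F [-0.3 -0.9  0.2] w -0.5 g 0.0 q7 1.87
[249. 204.] 87 ctr [ 655.6 -112.6] size [32.3  5.1] fill 0.54 z 52.2
[403. 226.] 160 ctr [682.   26.8] size [ 4.7 75.4] fill 0.59 z 51.5
[375. 217.] 902 ctr [671.    1.8] size [31.  31.2] fill 0.79 z 50.5
[277. 217.] 664 ctr [667.6 -88.1] size [24.1 22.9] fill 0.98 z 50.7
[327. 217.] 245 ctr [669.4 -42.7] size [15.4 15.3] fill 0.8 z 50.6
[252. 250.] 92 ctr [ 696.8 -114.4] size [ 1.4 46.1] fill 0.66 z 51.8
board [360. 283.] ctr [577.2 170.9] [92.4 94.7] yaw -0.066 z 42.6
board [396. 295.] ctr [586.1 292.2] [91.2 92.4] yaw -0.067 z 42.6
cover 197 2.0619069699682617
blade 272 [492.4 -15.3] [43.7 92.4] 1.525 6.7587449580591965
```

All keys are up, the cover is open (about 2.06 rad), the blade is flat on the mat, and both boards are flat on the plate. Handing in.

```bash
python3 -c "from station import manip; print(manip.finish_job())"
```

```text
the job is handed in; nothing more can be done
None
```

I handed the job in after about 41 s of robot time: my last measurements put both boards flat on the plate, the cover open at about 2.06 rad and the spatula on its mat, with all three keys pressed in order and back up; the judge's verdict was not shown, and I viewed 15 pictures against the limit of 14.

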